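# Strip the board cleaner's rollers into the wash carousel and fit its cover

## Task

Strip the board cleaner for washing: flip all three cam levers fully back, lower every roller out of its slots and lay each in a cradle of the wash carousel of its own, both axle ends seated, turning the carousel by its posts so that an empty cradle faces the open loading side. Once all the rollers are in the carousel, lower the cover plate over the two locating pins on the cleaner's apron until it rests flush. Leave the other things on the bench where they are.

Things in the scene. Friction and masses are not known exactly. Their poses are not given: they have to be found in the camera images.
- cover_seat (a point): fixed grey board cleaner, 188 mm deep, 350 wide, place and yaw vary. Point midway between its two steel locating pins on the top face of its low front apron (20 mm high). Pins at y = +-55 mm: 8 mm thick, 23 tall, tapered tips. Axes: x into the machine, away from the robot; y along the row of three roller lanes; z up. A deck 55 mm high begins 60 mm to +x
- lane0 (a point): the -y lane: centre of a roller home here, 102 mm above the table; cleaner's axes (lane1, lane2: 115 mm apart to +y). Two cheeks 7 mm thick, at y = +-32 to +-39 mm, carry the axle in slots open only at the bottom. Axle rests on ledges (x -8 to +4 mm, 8 thick, dipping slightly to +x) against posts (x +4 to +22). Bars above (9 to 22 mm up, x -32 to +22) stop it lifting out
- lane1 (a point): the middle lane, all as lane0. Way out of every lane: draw the axle about 16 mm to -x off the ledge (raised 2 to 3 mm), lower it 20 to 25 mm between ledge (front edge x -8 mm) and front prongs (x -32 to -24, down to 10 mm below axle centre), then draw it out to -x beneath the prongs. The deck is 47 mm below the home axle, ending at x -45
- lane2 (a point): the +y lane, all as lane0. Between the two cheeks each lane is open from above and in front; apart from upright levers nothing stands higher than 23 mm above the home axle centres
- lever0 (a joint): cam lever of lane 0, rad: 0 shut, handle upright; grows as the handle swings back to the cleaner's +x; 1.57 handle level; stop 1.62. Stays where left; about 2 N at the tip. Black handle 11 (x) x 9 mm, 76 mm long from its pivot, which lies 12 mm to -x, 45.5 mm to +y and 17 mm up from the lane point. Shut, a steel cam finger hangs in front of the axle end and blocks it
- lever1 (a joint): cam lever of lane 1, rad: 0 shut, handle upright; grows as the handle swings back to the cleaner's +x; 1.57 handle level; stop 1.62. Stays where left; about 2 N at the tip, built as lever0
- lever2 (a joint): cam lever of lane 2, rad: 0 shut, handle upright; grows as the handle swings back to the cleaner's +x; 1.57 handle level; stop 1.62. Stays where left; about 2 N at the tip, built as lever0
- roller0_mid (a point): centre of a roller, hanging in lane 0 at the start (absent in some runs). Black rubber drum 30 mm thick, 48 long (grasp across it), between white hexagonal flanges (34 mm across flats, 5 thick, outer faces 29 mm from the centre), on a steel axle 8 mm thick, 100 long, lying along this point's y (other axes turn as it rolls). 0.25 kg. All rollers alike
- roller1_mid (a point): centre of a roller, hanging in lane 1 at the start (absent in some runs). Same as roller0
- roller2_mid (a point): centre of a roller, hanging in lane 2 at the start (absent in some runs). Same as roller0
- carousel_axis (a point): axis of the fixed wash carousel, on top of its white turntable (30 mm above the table, radius 115); place and yaw vary. x: from the open loading front to the back. Loading point: 75 mm to -x, 58 mm above the table. A fixed clear hood, 95 to 99 mm above the table, on 3 thin legs, covers x +20 to +130 mm, y +-128; only a cradle at the front can be loaded
- cradle0 (a point): cradle 0: centre of a roller seated in it, 58 mm above the table, 75 mm from the carousel axis. Two grey V blocks 38 mm either side take the axle ends outside the flanges (45 degree walls, mouth 35 mm wide, 10 mm above axle centre); axle level and tangential (square to the line to the carousel axis). The point's axes turn with the turntable
- cradle1 (a point): cradle 1: centre of a roller seated in it, 58 mm above the table, 75 mm from the carousel axis. 120 degrees counter-clockwise (from above) of cradle0, built as it
- cradle2 (a point): cradle 2: centre of a roller seated in it, 58 mm above the table, 75 mm from the carousel axis. 120 degrees counter-clockwise of cradle1, built as cradle0
- turntable (a joint): turntable angle, rad, counter-clockwise from above; 0: cradle0 at the loading point; free to +-9, stays where left. Turned by three upright steel posts on it, 100 mm from the axis, half-way (60 degrees) between cradles: 16 mm thick, 45 tall, tops 75 mm above the table, passing under the hood; about 1 N there
- cover_grip (a point): loose aluminium cover plate 75 (x) x 150 (y) x 6 mm, through holes 13 mm wide at y = +-55 mm; either way round fits. Upright black grip rib on its middle, 14 (x) x 70 (y) mm, top 46 mm above the underside: take it across x. Point: on the rib, 30 mm above the underside. 0.22 kg. At the start on the table, to the -y side of the cleaner
- jar: small closed jar, 52 mm wide, 55 mm tall, bystander, not to be disturbed; origin at its underside or on its length
- screwdriver: screwdriver lying flat, bystander, not to be disturbed; origin at its underside or on its length
- brush: cleaning brush lying flat, bystander, not to be disturbed; origin at its underside or on its length
- canister: aluminium canister, 64 mm wide, 140 mm tall, bystander, not to be disturbed; origin at its underside or on its length
- module: aluminium electronics box 60 x 110 x 40 mm, bystander, not to be disturbed; origin at its underside or on its length
- mug: white mug, 80 mm wide, 90 mm tall, bystander, not to be disturbed; origin at its underside or on its length
- cleaner_bottle: white bottle, 60 mm wide, 150 mm tall, bystander, not to be disturbed; origin at its underside or on its length
Things that resemble listed ones, but are neither listed nor needed, are in the scene too. What is shaped like the part that bears roller1_mid but purple is not meant. Leave any brown look-alike of the part that bears roller2_mid alone.

How it is judged:
On the way, in this order (a step that is already met when the one before it is completed fails the run):
1. all cam levers are open and every roller lies in a cradle of the carousel (value of joint each of lever0, lever1, lever2 above 1.2 rad and (distance between roller0_mid and cradle0 below 0.009 m or distance between roller0_mid and cradle1 below 0.009 m or distance between roller0_mid and cradle2 below 0.009 m) and angle between roller0_mid's own y axis and vertical between 1.45 and 1.7 rad and (distance between roller1_mid and cradle0 below 0.009 m or distance between roller1_mid and cradle1 below 0.009 m or distance between roller1_mid and cradle2 below 0.009 m) and angle between roller1_mid's own y axis and vertical between 1.45 and 1.7 rad and (distance between roller2_mid and cradle0 below 0.009 m or distance between roller2_mid and cradle1 below 0.009 m or distance between roller2_mid and cradle2 below 0.009 m) and angle between roller2_mid's own y axis and vertical between 1.45 and 1.7 rad), for 0.2 s.
2. then the cover plate is down over both pins (horizontal distance between cover_grip and cover_seat below 0.005 m and z of cover_grip in the frame of cover_seat between 0.027 and 0.033 m and angle between cover_grip's own z axis and vertical below 0.05 rad and angle between the y axis of cover_grip and the y axis of cover_seat, either way round below 0.06 rad), for 0.2 s.
At the end, for the whole second after the job is handed in: All three levers are open by more than 1.2 rad; every roller present lies in a cradle (centre within 9 mm of the cradle's point, axle level within about 0.12 rad); the cover plate lies over the pins (centre within 5 mm, underside within 3 mm of the apron, level within 0.05 rad); all at rest (all of step 1 and all of step 2 and not (contact force between the fingers and roller0 above 0.2 N) and not (contact force between the fingers and roller1 above 0.2 N) and not (contact force between the fingers and roller2 above 0.2 N) and not (contact force between the fingers and cover above 0.2 N) and linear speed of each of roller0, roller1, roller2, cover below 0.02 m/s); the robot touches nothing.
It fails at once if a bystander (jar, screwdriver, brush, canister, box, mug or bottle) is shoved more than 40 mm or knocked over (distance of any of jar, screwdriver, brush, canister, module, mug, cleaner_bottle from where it was at the start of the episode above 0.04 m or angle between any of jar, canister, module, mug, cleaner_bottle's own z axis and vertical above 0.5 rad).
Of roller0, roller1, roller2 only 2 to 3 are there at a start; the rules pass over those that are not, and their reading is None.
At some moment in a run one of cover may be knocked a few centimetres aside while the robot is not near it.
Once in a run the grip may slacken for a moment while it holds something.
It also fails if it takes over 210 s, if anything falls off the work surface, if the arm or the gripper's body presses on something with over 40 N, if the wrist force passes 120 N, or if a joint passes its speed limit or range.

## Robot

A 6-joint arm with a two-finger parallel gripper is mounted at the origin on the work surface. World frame = base frame: x ahead of the robot, y to its left, z up, the work surface at z = 0. Lengths are in m, angles in rad, forces in N, time in s.
With the tool pointing down it reaches from about 0.25 to 0.775 m from the base axis. Payload 4 kg.
Tool frame: the origin (TCP) lies between the finger pads; the fingertips stand 14 mm ahead of it and the grasp point (between the pads) lies 5 mm behind it; z points along the fingers, y is the direction in which the jaws open and shut (so a half turn about z gives the same grasp; the last joint's range is limited). The gripper opens to 94 mm and grips with 3 to 60 N. Pads are 16 mm wide; open, the fingers measure 119 mm over their backs; the gripper's body (75 mm by 177 mm) begins 78 mm behind the grasp point.
Start: joints at [-1.443, 0.087, 1.371, -0, 1.684, -0.103], TCP at [0.126, -0.535, 0.22] pointing down, gripper open.
Joint ranges: [-3.1, 3.1], [-0.76, 2.03], [0.27, 2.55], [-1.08, 4.22], [0.17, 2.65], [-2.57, 2.57]. Speed limits (rad/s): [2.79, 2.79, 3.14, 3.14, 3.14, 3.14].

## Interface

Orientations are given as [roll, pitch, yaw] about the fixed x, y, z axes, in that order (R = Rz(yaw) Ry(pitch) Rx(roll)).
In Python, from bench import robot, cams, spotter gives the robot as it stands.
- The arm moves only by the shell command python3 -m inch 'ROWS'. ROWS is JSON, a list of rows, each an object of numbers: "grip": the opening, from 0 (shut) to 1 (fully open); "dx", "dy", "dz": the shift along the tool's x, y, z in units of 25 mm (1.0 is 25 mm); "rx", "ry", "rz": the turn, a rotation vector about the tool's x, y, z in units of 5 degrees (1.0 is 5 degrees). A call has 1 to 12 rows; each row shifts and turns the pose as measured when the row begins, along the tool's axes as they then stand; what a row does not reach is not made up. A row lasts 1/8 s, in which the tool goes at most 62.5 mm and 10.7 degrees, less where a joint would pass 70% of its speed; a pose out of reach is approached as far as the arm can. A call is refused whole if a number of a shift passes 1 or a number of a turn 1, either way. A call with a gripper value outside its range is refused whole. The fingers move at their own pace and stop on an object; the grip force is fixed at half the most. Time passes only in rows, so rows that do not move let the fingers close. It gives the time, the measured TCP pose, the force and the opening at its end, in the units of the state.
- robot.get_obs(): the state, without advancing time (a new reading comes with each control period).
- cams.snapshot(name): name is "side" or "top" or "wrist"; returns a dict with "frame" (400x640x3 uint8, red, green, blue), "intrinsics" (3x3 intrinsics, pixels), "eye" and "orientation" of the camera in the world. Camera axes: x right, y up, looking along -z (the intrinsics and any distortion apply to the point x, -y, -z); pixel columns grow to the right and rows downward; lengths in m; the calibration is good to about 2 mm. The wrist camera is an equidistant fisheye: a pixel r from the principal point sees the ray r / f radians off the axis. A picture is of the moment at which its call begins. There is no depth.
- robot.close_job(): hands the job in, once; it reports no verdict.
Trained networks look in a picture, given as the dict that the camera call returned (one of the last four; its "shot" number tells which), for a name from the list of things; names that differ only in an ending like _2 or _b are one class to them, and where a whole thing is asked for, a point or a joint stands for the part that bears it (a point fixed in the world has none). Each returns a list of dicts, best first, with "score" (0 to 1); they miss things now and then, are a little off and sometimes report something else, mostly with a low value. They report only what shows in the picture. A call takes as long as a camera call. They do not tell look-alikes from the thing itself.
- spotter.regions_of(picture, query): "pixels" (400x640 bool, what is visible of it) and "extent" ([left, top, right, bottom] in pixels, round what is visible of it).
- spotter.place_of(picture, query): "pixel" ([column, row] in pixels: a listed point, or the origin of a listed thing).
The state is a dict: "time": time; "joint_positions": joint angles; "qvel": joint speeds; "joint_torque": joint torques, N m; "tool_pos": TCP position; "ee_rot": TCP orientation; "wrist_force": force on the tool from outside, world axes, zero at the start; "wrist_torque": the same for the moment, N m; "width": finger opening in m.
Only numpy, scipy, OpenCV 4.12 (cv2) and the standard library are available. Lean on these libraries where they do the work, as an engineer would, in place of code of your own. Each camera call takes 0.05 s, during which the arm holds its last target.

## Working session

There is one attempt and no reset: what is moved stays moved. The work goes in short steps, Python scripts to look and compute and a shell command to move; the robot and the scene stay as the last step left them, time stands still between calls to the robot, and variables do not carry over. Pictures are saved under pics/ and viewed, and the job is handed in when it is done.

```bash
ls; mkdir -p pics; python3 - <<'E'
from bench import robot,cams,spotter
import cv2
print(robot.get_obs())
for n in ["top","side","wrist"]:
    s=cams.snapshot(n); cv2.imwrite(f"pics/{n}0.png",s["frame"][:,:,::-1]); print(n,s["intrinsics"],s["eye"],s["orientation"],[k for k in s])
E
```

```text
pics
{'time': 0.0, 'joint_positions': array([-1.44312012e+00,  8.79417404e-02,  1.37222617e+00, -2.45718906e-05,
        1.68363660e+00, -1.03129642e-01]), 'qvel': array([ 0.00131264,  0.00021032, -0.00100217,  0.00059937, -0.00127729,
        0.0004842 ]), 'joint_torque': array([-5.73189914e-05, -3.40184712e+01, -3.02421606e+01,  7.17403321e-02,
        3.30432155e-02, -1.83126931e-04]), 'tool_pos': array([ 0.12572348, -0.53489813,  0.21832567]), 'ee_rot': array([-3.13939003e+00, -2.03412326e-04,  2.30802881e-01]), 'wrist_force': array([ 0.18508851, -0.14629832,  1.05093605]), 'wrist_torque': array([-0.0159352 ,  0.0643107 ,  0.02754384]), 'width': 0.09397840405265327}
top [[457.59762372   0.         323.94181041]
 [  0.         457.59762372 208.40598754]
 [  0.           0.           1.        ]] [ 0.36642317 -0.00600529  1.28075195] [ 0.08831328 -0.00566765 -1.59204957] ['frame', 'intrinsics', 'eye', 'orientation', 'shot']
side [[488.56841837   0.         322.62859081]
 [  0.         488.56841837 201.961754  ]
 [  0.           0.           1.        ]] [-0.12158185  0.70267499  1.06533748] [ 0.77379533  0.00340357 -2.45740526] ['frame', 'intrinsics', 'eye', 'orientation', 'shot']
wrist [[309.70691629   0.         321.9972011 ]
 [  0.         309.70691629 195.29972846]
 [  0.           0.           1.        ]] [ 0.20751416 -0.51596338  0.38399872] [-0.29042406  0.00152418 -1.33929902] ['frame', 'intrinsics', 'eye', 'orientation', 'shot']
```

View pics/top0.png

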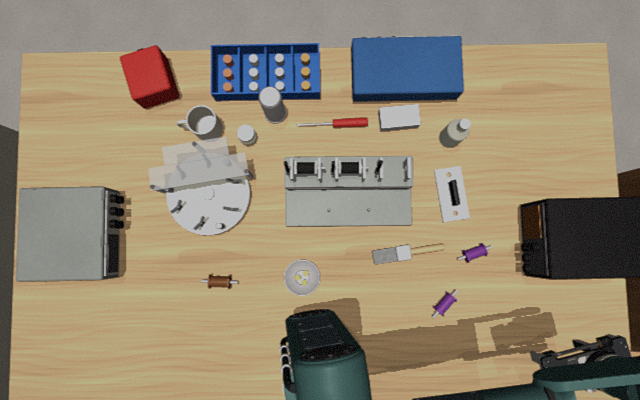

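View pics/side0.png

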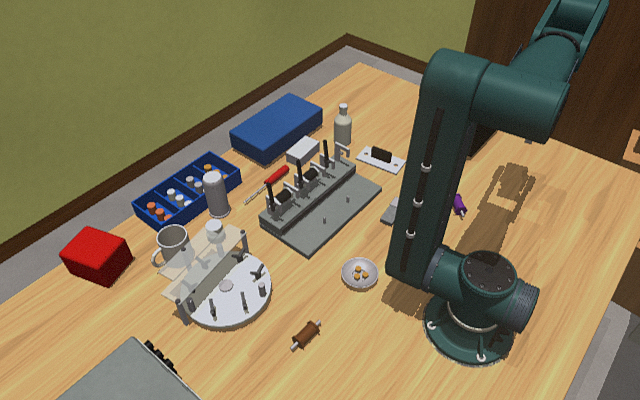

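View pics/wrist0.png

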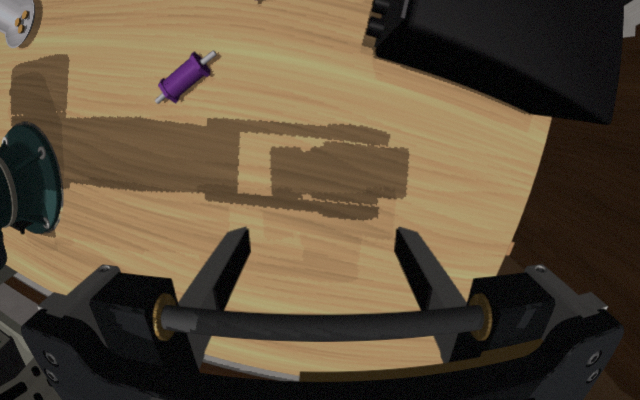

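Top view: cleaner at about (349,190), rollers at (305,168) in lane2 and (350,168) in lane1, and lane0 (~392,168) empty. The carousel is at (208,195) and the cover at (452,193). The look-alikes are brown at (220,281) and purple at (475,253) and (445,303).

```bash
cat > h.py <<'E'
import numpy as np, cv2
from scipy.spatial.transform import Rotation as Rot
from scipy.optimize import least_squares
from bench import robot,cams,spotter
def R(s): return Rot.from_euler('xyz',s["orientation"]).as_matrix()
def proj(s,P,fish=False):
    P=np.atleast_2d(P); c=(P-np.array(s["eye"]))@R(s); x,y,z=c[:,0],-c[:,1],-c[:,2]; K=s["intrinsics"]
    if fish:
        r=np.hypot(x,y); th=np.arctan2(r,z); k=np.where(r>1e-9,th/np.maximum(r,1e-9),1/z); u,v=x*k,y*k
    else: u,v=x/z,y/z
    return np.c_[K[0,0]*u+K[0,2],K[1,1]*v+K[1,2]]
def ray(s,p,fish=False):
    K=s["intrinsics"]; u=(p[0]-K[0,2])/K[0,0]; v=(p[1]-K[1,2])/K[1,1]
    if fish:
        r=np.hypot(u,v); k=np.sin(r)/r if r>1e-9 else 1; d=np.array([u*k,-v*k,-np.cos(r)])
    else: d=np.array([u,-v,-1.])
    return R(s)@d
def onz(s,p,z,fish=False):
    d=ray(s,p,fish); e=np.array(s["eye"]); return e+d*(z-e[2])/d[2]
def save(s,name,crop=None,k=1):
    f=s["frame"][:,:,::-1]
    if crop: f=f[crop[1]:crop[3],crop[0]:crop[2]]
    cv2.imwrite("pics/"+name,cv2.resize(f,None,fx=k,fy=k,interpolation=cv2.INTER_CUBIC))
def tri(obs):
    A=np.zeros((3,3));b=np.zeros(3)
    for s,p,f in obs:
        d=ray(s,p,f); d/=np.linalg.norm(d); M=np.eye(3)-np.outer(d,d); A+=M; b+=M@np.array(s["eye"])
    return np.linalg.solve(A,b)
E
python3 - <<'E'
from h import *
T=cams.snapshot("top");S=cams.snapshot("side")
save(T,"top_c.png",(270,130,480,240),3.8); save(S,"side_c.png",(240,120,430,260),4)
save(T,"top_car.png",(130,90,270,240),4)
Z=dict(cover_seat=.02,lane0=.102,lane1=.102,lane2=.102,roller0_mid=.102,roller1_mid=.102,roller2_mid=.102,carousel_axis=.03,cradle0=.058,cradle1=.058,cradle2=.058,cover_grip=.03,jar=0,screwdriver=0,brush=0,canister=0,module=0,mug=0,cleaner_bottle=0)
for n,z in Z.items():
    t=spotter.place_of(T,n); q=spotter.place_of(S,n)
    for r in t[:4]: print(n,'T',np.round(r["pixel"],1),round(r["score"],2),np.round(onz(T,r["pixel"],z),4))
    for r in q[:4]: print(n,'  S',np.round(r["pixel"],1),round(r["score"],2),np.round(onz(S,r["pixel"],z),4))
E
```

```text
cover_seat T [346.9 211.3] 0.84 [ 0.4685 -0.0788  0.02  ]
cover_seat   S [336.5 208.6] 0.58 [ 0.4776 -0.0911  0.02  ]
lane0 T [305.3 170.4] 0.68 [0.571  0.0315 0.102 ]
lane0 T [351.1 169.2] 0.65 [ 0.5717 -0.0879  0.102 ]
lane0 T [394.7 166.2] 0.56 [ 0.5773 -0.2019  0.102 ]
lane0   S [310.1 173.3] 0.77 [ 0.5784 -0.0924  0.102 ]
lane0   S [332.8 156.6] 0.7 [ 0.5734 -0.193   0.102 ]
lane0   S [281.4 198.2] 0.61 [0.5741 0.0361 0.102 ]
lane1 T [305.3 170.4] 0.68 [0.571  0.0315 0.102 ]
lane1 T [351.1 169.2] 0.65 [ 0.5717 -0.0879  0.102 ]
lane1 T [394.7 166.2] 0.56 [ 0.5773 -0.2019  0.102 ]
lane1   S [310.1 173.3] 0.77 [ 0.5784 -0.0924  0.102 ]
lane1   S [332.8 156.6] 0.7 [ 0.5734 -0.193   0.102 ]
lane1   S [281.4 198.2] 0.61 [0.5741 0.0361 0.102 ]
lane2 T [305.3 170.4] 0.68 [0.571  0.0315 0.102 ]
lane2 T [351.1 169.2] 0.65 [ 0.5717 -0.0879  0.102 ]
lane2 T [394.7 166.2] 0.56 [ 0.5773 -0.2019  0.102 ]
lane2   S [310.1 173.3] 0.77 [ 0.5784 -0.0924  0.102 ]
lane2   S [332.8 156.6] 0.7 [ 0.5734 -0.193   0.102 ]
lane2   S [281.4 198.2] 0.61 [0.5741 0.0361 0.102 ]
roller0_mid T [204.6 128. ] 0.5
[... 2259 characters left out ...]
5 304.8] 0.19 [0.4943 0.3302 0.    ]
canister T [277.2 116. ] 0.58 [0.7476 0.1123 0.    ]
canister T [189.8 213.9] 0.33 [0.472  0.3605 0.    ]
canister T [391.3 165. ] 0.27 [ 0.5992 -0.2093  0.    ]
canister   S [218.4 210.2] 0.74 [0.7604 0.1221 0.    ]
module T [397.  119.1] 0.81 [ 0.7318 -0.2302  0.    ]
module   S [300.3 157.1] 0.8 [ 0.73   -0.2174  0.    ]
module   S [196.7 272.2] 0.16 [0.6349 0.3141 0.    ]
mug T [205.4 130.5] 0.59 [0.7094 0.3172 0.    ]
mug   S [175.8 256.1] 0.62 [0.7216 0.3145 0.    ]
cleaner_bottle T [450.7 139.2] 0.69 [ 0.6703 -0.3814  0.    ]
cleaner_bottle T [349.3 168.3] 0.28 [ 0.5922 -0.0899  0.    ]
cleaner_bottle   S [342.1 141.3] 0.6 [ 0.6726 -0.3722  0.    ]
```

View pics/top_c.png

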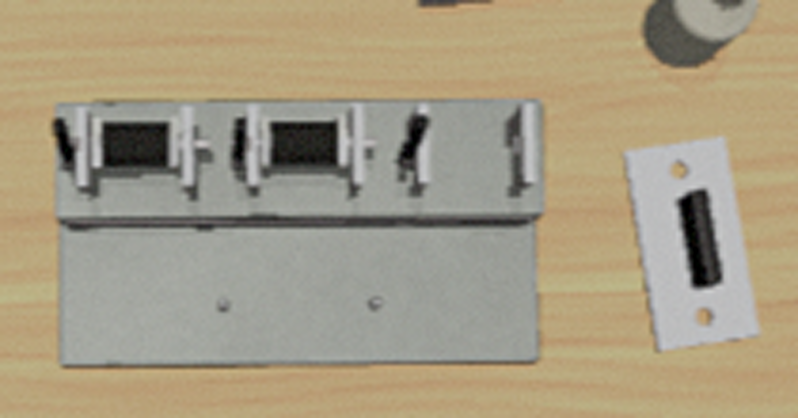

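View pics/side_c.png

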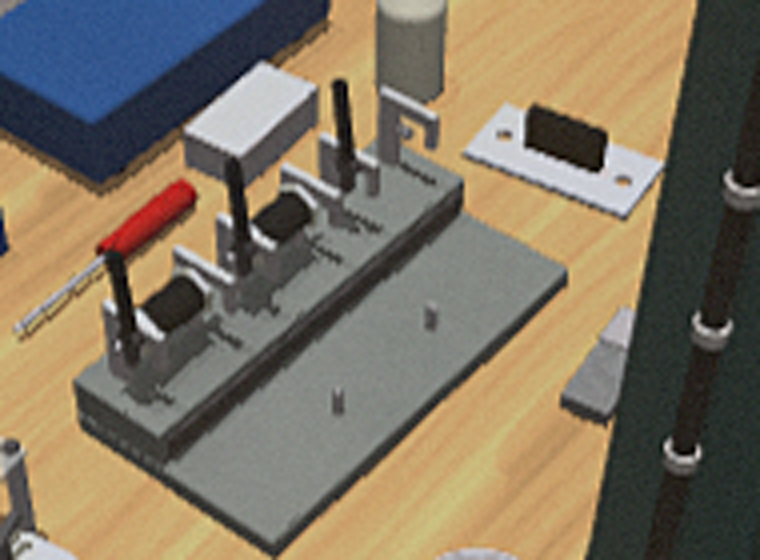

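View pics/top_car.png

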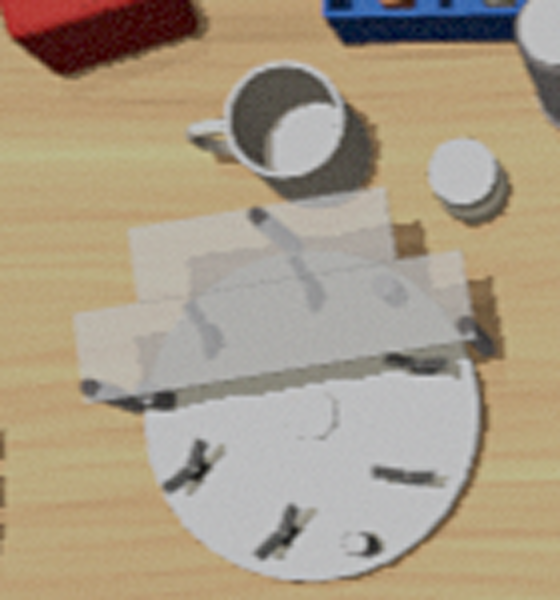

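Lane0 is empty but its lever is present, so there are two rollers: lane1 at top (349,168) and lane2 at top (304,169). The purple and brown rollers lie loose on the table, so I'm leaving those alone. Next I fit the cleaner and carousel poses.

```bash
cat > fit0.py <<'E'
from h import *
T=cams.snapshot("top");S=cams.snapshot("side")
def W(p,pose): 
    x,y,a=pose; c,s=np.cos(a),np.sin(a); p=np.atleast_2d(p); return np.c_[x+c*p[:,0]-s*p[:,1],y+s*p[:,0]+c*p[:,1],p[:,2]]
tc=lambda u,v:(270+u/3.8,130+v/3.8); sc=lambda u,v:(240+u/4,120+v/4)
O=[(T,tc(222,304),(0,.055,.043)),(T,tc(375,302),(0,-.055,.043)),(S,sc(338,393),(0,.055,.043)),(S,sc(431,306),(0,-.055,.043))]
for i,(u,v) in enumerate([(341,83),(235,160),(115,253)]): O.append((S,sc(u,v),(.105-.012,-.115+.115*i+.0455,.195)))
O+= [(T,tc(137,145),(.105,.115,.117)),(T,tc(305,143),(.105,0,.117))]
def f(q): return np.concatenate([(proj(s,W(m,q))[0]-p) for s,p,m in O])
r=least_squares(f,[.47,-.08,0.],loss='soft_l1'); print(r.x,np.round(f(r.x).reshape(-1,2),1))
np.save('cl.npy',r.x)
for i in range(3): print('lane',i,W((.105,-.115+.115*i,.102),r.x))
for i in range(3): print('levpivot',i,W((.105-.012,-.115+.115*i+.0455,.119),r.x))
E
python3 fit0.py; python3 -c "
from h import *
o=robot.get_obs();print(o['time'])"
```

```text
[ 0.47075884 -0.08113558 -0.01306523] [[-0.5 -0.1]
 [-0.2  0.1]
 [-0.3 -1.4]
 [ 0.3 -0.7]
 [ 1.8 -0.4]
 [ 1.3  0.8]
 [ 1.7  0. ]
 [-1.4 -1.2]
 [-0.9 -0.9]]
lane 0 [[ 0.57424742 -0.19749758  0.102     ]]
lane 1 [[ 0.57574988 -0.08250739  0.102     ]]
lane 2 [[0.57725234 0.03248279 0.102     ]]
levpivot 0 [[ 0.5628429  -0.15184468  0.119     ]]
levpivot 1 [[ 0.56434536 -0.0368545   0.119     ]]
levpivot 2 [[0.56584781 0.07813569 0.119     ]]
2.25
```

```bash
python3 -m inch '[{"rz":-1,"grip":0.3},{"rz":-1},{"rz":-1},{"rz":-1},{"rz":-1},{"rz":-1},{"rz":-1},{"rz":-1},{"rz":-1},{"rz":-1},{"rz":-1},{"rz":-1}]'; python3 -m inch '[{"rz":-1},{"rz":-1},{"rz":-1},{"rz":-0.3},{}]'
```

```text
invalid input at $[0]: expected keys grip, dx, dy, dz, rx, ry, rz
invalid input at $[0]: expected keys grip, dx, dy, dz, rx, ry, rz
```

```bash
python3 -m inch '[{"grip":0.3,"dx":0.5,"dy":0,"dz":0,"rx":0,"ry":0,"rz":-1},{"grip":0.3,"dx":0.5,"dy":0,"dz":0,"rx":0,"ry":0,"rz":-1},{"grip":0.3,"dx":0.5,"dy":0,"dz":0,"rx":0,"ry":0,"rz":-1},{"grip":0.3,"dx":0.5,"dy":0,"dz":0,"rx":0,"ry":0,"rz":-1},{"grip":0.3,"dx":0.5,"dy":0,"dz":0,"rx":0,"ry":0,"rz":-1},{"grip":0.3,"dx":0.5,"dy":0,"dz":0,"rx":0,"ry":0,"rz":-1},{"grip":0.3,"dx":0.5,"dy":0,"dz":0,"rx":0,"ry":0,"rz":-1},{"grip":0.3,"dx":0.5,"dy":0,"dz":0,"rx":0,"ry":0,"rz":-1},{"grip":0.3,"dx":0.5,"dy":0,"dz":0,"rx":0,"ry":0,"rz":-1},{"grip":0.3,"dx":0.5,"dy":0,"dz":0,"rx":0,"ry":0,"rz":-1},{"grip":0.3,"dx":0.5,"dy":0,"dz":0,"rx":0,"ry":0,"rz":-1},{"grip":0.3,"dx":0.5,"dy":0,"dz":0,"rx":0,"ry":0,"rz":-1}]'
```

```text
time: 3.75
tool_pos: [0.2356, -0.4383, 0.2193]
ee_rot: [3.141, 0.0, 1.312]
wrist_force: [0.1, -0.4, 0.8]
width: 0.0281
```

```bash
python3 -m inch '[{"grip":0,"dx":0,"dy":0,"dz":0,"rx":0,"ry":0,"rz":-1},{"grip":0,"dx":0,"dy":0,"dz":0,"rx":0,"ry":0,"rz":-1},{"grip":0,"dx":1,"dy":0.9,"dz":0,"rx":0,"ry":0,"rz":-0.7},{"grip":0,"dx":1,"dy":0.9,"dz":0,"rx":0,"ry":0,"rz":0},{"grip":0,"dx":1,"dy":0.9,"dz":0,"rx":0,"ry":0,"rz":0},{"grip":0,"dx":1,"dy":0.9,"dz":0,"rx":0,"ry":0,"rz":0},{"grip":0,"dx":1,"dy":0.9,"dz":0,"rx":0,"ry":0,"rz":0},{"grip":0,"dx":1,"dy":0.9,"dz":0,"rx":0,"ry":0,"rz":0},{"grip":0,"dx":1,"dy":0.9,"dz":0,"rx":0,"ry":0,"rz":0},{"grip":0,"dx":1,"dy":0.9,"dz":0,"rx":0,"ry":0,"rz":0},{"grip":0,"dx":1,"dy":1,"dz":0,"rx":0,"ry":0,"rz":0},{"grip":0,"dx":1,"dy":1,"dz":0,"rx":0,"ry":0,"rz":0}]'
python3 - <<'E'
from h import *
w=cams.snapshot("wrist"); save(w,"w1.png"); print(w["eye"],robot.get_obs()["tool_pos"],robot.get_obs()["ee_rot"])
E
```

```text
time: 5.25
tool_pos: [0.4774, -0.1867, 0.2205]
ee_rot: [3.139, 0.003, 1.551]
wrist_force: [0.4, -0.0, -0.4]
width: 0.0003
[ 0.47891032 -0.10242773  0.38576634] [ 0.47985713 -0.18368691  0.22024088] [3.13628689e+00 8.60238147e-05 1.55520858e+00]
```

View pics/w1.png

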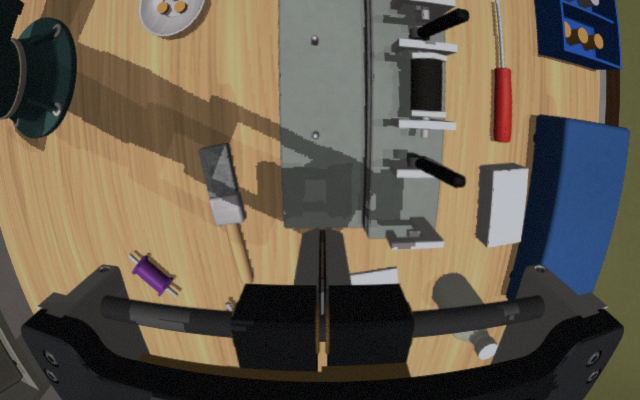

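The wrist view has the pins at (315,40) and (316,135), the lever0 tip at (460,181), the lever1 tip at (463,16), and the lane1 roller at (427,85). I'll refine the fit with these.

```bash
python3 - <<'E'
from h import *
from fit0 import W
w=cams.snapshot("wrist"); q=np.load('cl.npy')
M=np.array([(0,.055,.043),(0,-.055,.043),(.093,-.0695,.195),(.093,.0455,.195),(.105,0,.102+.015)])
P=proj(w,W(M,q),True); print(np.round(P,1))
f=w["frame"][:,:,::-1].copy()
for p in P: cv2.drawMarker(f,tuple(int(x) for x in np.round(p)),(0,0,255),0,6,1)
# apron/deck edge
for m in [(.06,-.175,.055),(.06,.175,.055),(.06,0,.055)]:
    p=proj(w,W(m,q),True)[0]; cv2.drawMarker(f,tuple(int(x) for x in np.round(p)),(255,0,0),0,6,1)
cv2.imwrite("pics/w1m.png",cv2.resize(f[0:250,270:480],None,fx=2.4,fy=2.4,interpolation=2))
E
```

```text
[ 0.47075884 -0.08113558 -0.01306523] [[-0.5 -0.1]
 [-0.2  0.1]
 [-0.3 -1.4]
 [ 0.3 -0.7]
 [ 1.8 -0.4]
 [ 1.3  0.8]
 [ 1.7  0. ]
 [-1.4 -1.2]
 [-0.9 -0.9]]
lane 0 [[ 0.57424742 -0.19749758  0.102     ]]
lane 1 [[ 0.57574988 -0.08250739  0.102     ]]
lane 2 [[0.57725234 0.03248279 0.102     ]]
levpivot 0 [[ 0.5628429  -0.15184468  0.119     ]]
levpivot 1 [[ 0.56434536 -0.0368545   0.119     ]]
levpivot 2 [[0.56584781 0.07813569 0.119     ]]
[[313.9  36.7]
 [314.4 135. ]
 [448.2 181.8]
 [452.8  10.8]
 [430.9  84.5]]
```

View pics/w1m.png

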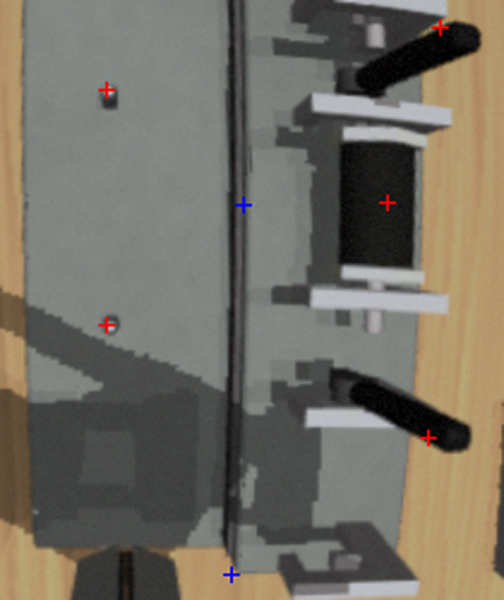

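```bash
python3 -m inch '[{"grip":0,"dx":0.66,"dy":0.5,"dz":0,"rx":0,"ry":0,"rz":0},{"grip":0,"dx":0.66,"dy":0.5,"dz":0.7,"rx":0,"ry":0,"rz":0},{"grip":0,"dx":0,"dy":0.5,"dz":0.8,"rx":0,"ry":0,"rz":0},{"grip":0,"dx":0,"dy":0.3,"dz":0,"rx":0,"ry":0,"rz":0},{"grip":0,"dx":0,"dy":0,"dz":0,"rx":0,"ry":0,"rz":0}]'
python3 - <<'E'
from h import *
w=cams.snapshot("wrist"); save(w,"w2.png",(200,50,520,290),2.5);o=robot.get_obs();print(o["tool_pos"],o["ee_rot"])
E
```

```text
time: 6.08
tool_pos: [0.5206, -0.1602, 0.1839]
ee_rot: [3.139, 0.007, 1.545]
wrist_force: [0.1, -0.3, 1.5]
width: 0.0006
[ 0.52036907 -0.16016815  0.18380198] [3.13887969 0.00705645 1.54453775]
```

View pics/w2.png

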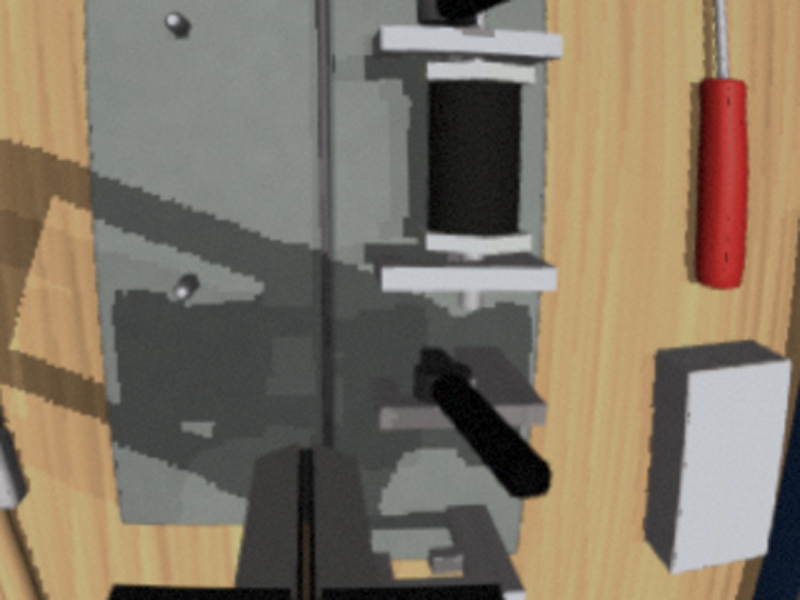

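```bash
python3 -m inch '[{"grip":0,"dx":0.4,"dy":0,"dz":0,"rx":0,"ry":0,"rz":0},{"grip":0,"dx":0.1,"dy":0.5,"dz":0,"rx":0,"ry":0,"rz":0},{"grip":0,"dx":0,"dy":0.5,"dz":0,"rx":0,"ry":0,"rz":0},{"grip":0,"dx":0,"dy":0.7,"dz":0.12,"rx":0,"ry":0,"rz":0},{"grip":0,"dx":0,"dy":0.7,"dz":0.3,"rx":0,"ry":0,"rz":0},{"grip":0,"dx":0,"dy":0.45,"dz":0.45,"rx":0,"ry":0,"rz":0},{"grip":0,"dx":0,"dy":0.2,"dz":0.45,"rx":0,"ry":0,"rz":0},{"grip":0,"dx":0,"dy":0,"dz":0,"rx":0,"ry":0,"rz":0}]'
python3 - <<'E'
from h import *
w=cams.snapshot("wrist"); save(w,"w3.png",(200,50,520,290),2.5);o=robot.get_obs();print(o["tool_pos"],o["ee_rot"])
E
```

```text
time: 7.12
tool_pos: [0.6034, -0.1495, 0.155]
ee_rot: [3.132, 0.009, 1.545]
wrist_force: [0.5, -0.1, 0.5]
width: 0.0009
[ 0.60310467 -0.1494975   0.15532458] [3.13207259 0.0093361  1.54469565]
```

View pics/w3.png

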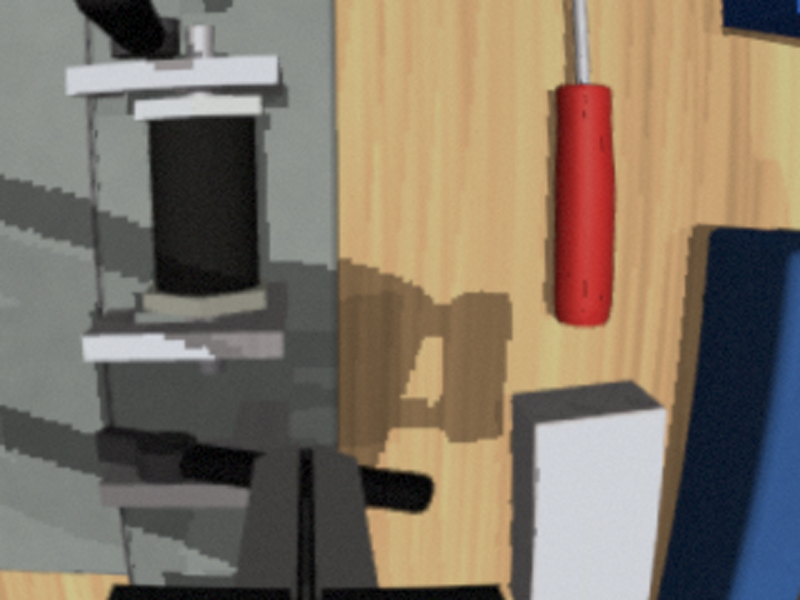

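The lever0 handle (crop (190,460) to (430,490)) is most of the way back, so I press it down level.

```bash
python3 -m inch '[{"grip":0,"dx":0,"dy":0.1,"dz":0.35,"rx":0,"ry":0,"rz":0},{"grip":0,"dx":0,"dy":0.1,"dz":0.35,"rx":0,"ry":0,"rz":0},{"grip":0,"dx":0,"dy":0,"dz":0.1,"rx":0,"ry":0,"rz":0}]'
```

```text
time: 7.55
tool_pos: [0.6087, -0.1499, 0.1363]
ee_rot: [3.129, 0.01, 1.544]
wrist_force: [-1.5, 0.7, 7.7]
width: 0.0006
```

```bash
python3 -m inch '[{"grip":0,"dx":0,"dy":-0.3,"dz":-1,"rx":0.15,"ry":0.1,"rz":-0.16},{"grip":0,"dx":1,"dy":-1,"dz":-0.9,"rx":0,"ry":0,"rz":0},{"grip":0,"dx":1,"dy":-1,"dz":0,"rx":0,"ry":0,"rz":0},{"grip":0,"dx":1,"dy":-1,"dz":0,"rx":0,"ry":0,"rz":0},{"grip":0,"dx":1,"dy":-0.2,"dz":0,"rx":0,"ry":0,"rz":0},{"grip":0,"dx":0.6,"dy":0,"dz":0,"rx":0,"ry":0,"rz":0},{"grip":0,"dx":0,"dy":0,"dz":0,"rx":0,"ry":0,"rz":0}]'
```

```text
time: 8.43
tool_pos: [0.5161, -0.0318, 0.1781]
ee_rot: [-3.128, 0.001, 1.556]
wrist_force: [0.5, 0.0, -0.3]
width: 0.0005
```

```bash
python3 -m inch '[{"grip":0,"dx":-0.2,"dy":0.3,"dz":-0.2,"rx":-0.13,"ry":0,"rz":0},{"grip":0,"dx":-0.1,"dy":0.5,"dz":0,"rx":0,"ry":0,"rz":0},{"grip":0,"dx":0,"dy":0.5,"dz":0,"rx":0,"ry":0,"rz":0},{"grip":0,"dx":0,"dy":0.7,"dz":0.12,"rx":0,"ry":0,"rz":0},{"grip":0,"dx":0,"dy":0.7,"dz":0.3,"rx":0,"ry":0,"rz":0},{"grip":0,"dx":0,"dy":0.45,"dz":0.45,"rx":0,"ry":0,"rz":0},{"grip":0,"dx":0,"dy":0.25,"dz":0.45,"rx":0,"ry":0,"rz":0},{"grip":0,"dx":0,"dy":0.1,"dz":0.35,"rx":0,"ry":0,"rz":0},{"grip":0,"dx":0,"dy":0,"dz":0.2,"rx":0,"ry":0,"rz":0}]'
```

```text
time: 9.55
tool_pos: [0.6093, -0.044, 0.136]
ee_rot: [-3.136, -0.001, 1.552]
wrist_force: [-5.9, 2.0, 20.3]
width: 0.0004
```

```bash
python3 -m inch '[{"grip":0,"dx":0,"dy":0,"dz":-0.6,"rx":0,"ry":0,"rz":0},{"grip":0,"dx":0,"dy":0,"dz":-1,"rx":0,"ry":0,"rz":0},{"grip":0,"dx":1,"dy":-1,"dz":-0.5,"rx":0,"ry":0,"rz":0},{"grip":0,"dx":1,"dy":-1,"dz":0,"rx":0,"ry":0,"rz":0},{"grip":0,"dx":1,"dy":-1,"dz":0,"rx":0,"ry":0,"rz":0},{"grip":0,"dx":1,"dy":-0.5,"dz":0,"rx":0,"ry":0,"rz":0},{"grip":0,"dx":1,"dy":0,"dz":0,"rx":0,"ry":0,"rz":0},{"grip":0,"dx":0,"dy":0,"dz":0,"rx":0,"ry":0,"rz":0}]'
python3 - <<'E'
from h import *
w=cams.snapshot("wrist"); save(w,"w4.png",(200,50,520,290),2.5);s=cams.snapshot("side"); save(s,"s4.png",(220,100,420,260),4)
E
```

```text
time: 10.55
tool_pos: [0.5238, 0.083, 0.1924]
ee_rot: [3.136, 0.003, 1.548]
wrist_force: [0.1, -0.5, 0.5]
width: 0.0006
```

View pics/w4.png

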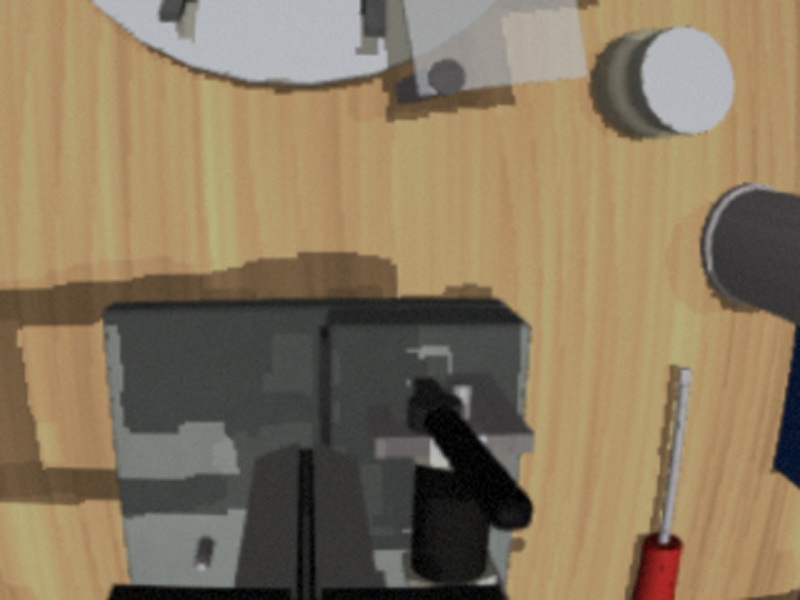

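View pics/s4.png

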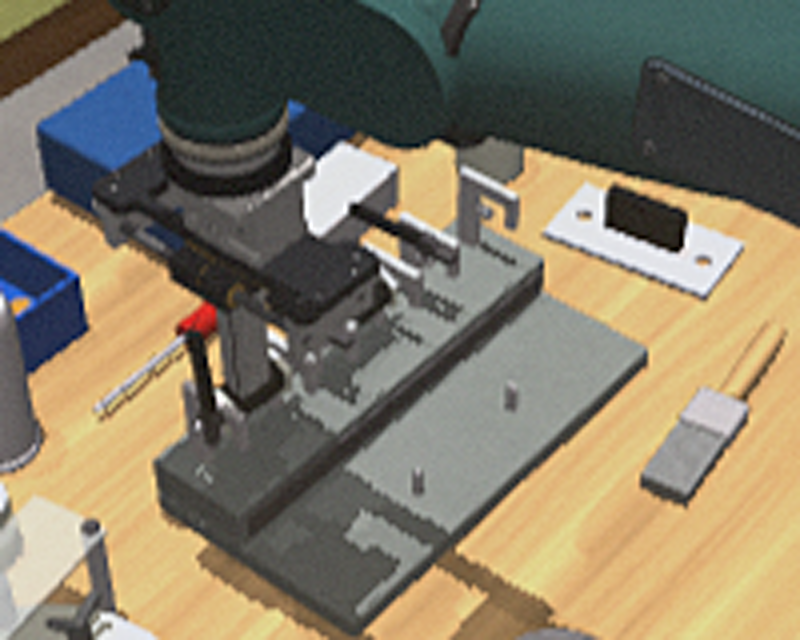

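```bash
python3 -m inch '[{"grip":0,"dx":-0.1,"dy":0.2,"dz":0.35,"rx":0,"ry":0,"rz":-0.1},{"grip":0,"dx":0,"dy":0.4,"dz":0,"rx":0,"ry":0,"rz":0},{"grip":0,"dx":0,"dy":0.5,"dz":0,"rx":0,"ry":0,"rz":0},{"grip":0,"dx":0,"dy":0.7,"dz":0.12,"rx":0,"ry":0,"rz":0},{"grip":0,"dx":0,"dy":0.7,"dz":0.3,"rx":0,"ry":0,"rz":0},{"grip":0,"dx":0,"dy":0.45,"dz":0.45,"rx":0,"ry":0,"rz":0},{"grip":0,"dx":0,"dy":0.25,"dz":0.4,"rx":0,"ry":0,"rz":0},{"grip":0,"dx":0,"dy":0.1,"dz":0.25,"rx":0,"ry":0,"rz":0}]'
```

```text
time: 11.65
tool_pos: [0.6103, 0.0745, 0.143]
ee_rot: [-3.139, 0.003, 1.551]
wrist_force: [-2.1, 1.6, 2.7]
width: 0.0005
```

```bash
python3 -m inch '[{"grip":0,"dx":0.15,"dy":0.1,"dz":0.1,"rx":0,"ry":0,"rz":0},{"grip":0,"dx":0,"dy":0,"dz":0.15,"rx":0,"ry":0,"rz":0}]'
python3 -m inch '[{"grip":0,"dx":0,"dy":0,"dz":-1,"rx":0,"ry":0,"rz":0},{"grip":0,"dx":0,"dy":0,"dz":-1,"rx":0,"ry":0,"rz":0},{"grip":0.3,"dx":0,"dy":-1,"dz":-1,"rx":0,"ry":0,"rz":0},{"grip":0.5,"dx":0,"dy":-1,"dz":-1,"rx":0,"ry":0,"rz":0},{"grip":0.5,"dx":0,"dy":-1,"dz":0,"rx":0,"ry":0,"rz":0},{"grip":0.5,"dx":0,"dy":-1,"dz":0,"rx":0,"ry":0,"rz":0},{"grip":0.5,"dx":0,"dy":-1,"dz":0,"rx":0,"ry":0,"rz":0},{"grip":0.5,"dx":0,"dy":-0.5,"dz":0,"rx":0,"ry":0,"rz":0},{"grip":0.5,"dx":0,"dy":0,"dz":0,"rx":0,"ry":0,"rz":0}]'
python3 - <<'E'
from h import *
w=cams.snapshot("wrist"); save(w,"w5.png");s=cams.snapshot("side"); save(s,"s5.png",(220,100,420,260),4)
o=robot.get_obs();print(o["tool_pos"],o["ee_rot"])
E
```

```text
time: 11.9
tool_pos: [0.6137, 0.0777, 0.1368]
ee_rot: [-3.141, 0.004, 1.551]
wrist_force: [-1.4, 1.1, 2.6]
width: 0.0006
time: 13.02
tool_pos: [0.4752, 0.0817, 0.238]
ee_rot: [3.129, 0.003, 1.552]
wrist_force: [-0.5, 0.7, -0.2]
width: 0.0473
[0.47584283 0.08164743 0.23773691] [3.13008493e+00 2.68602192e-03 1.55133564e+00]
```

View pics/w5.png

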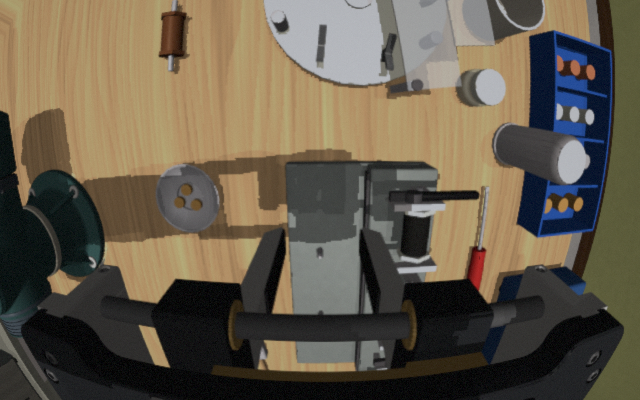

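View pics/s5.png

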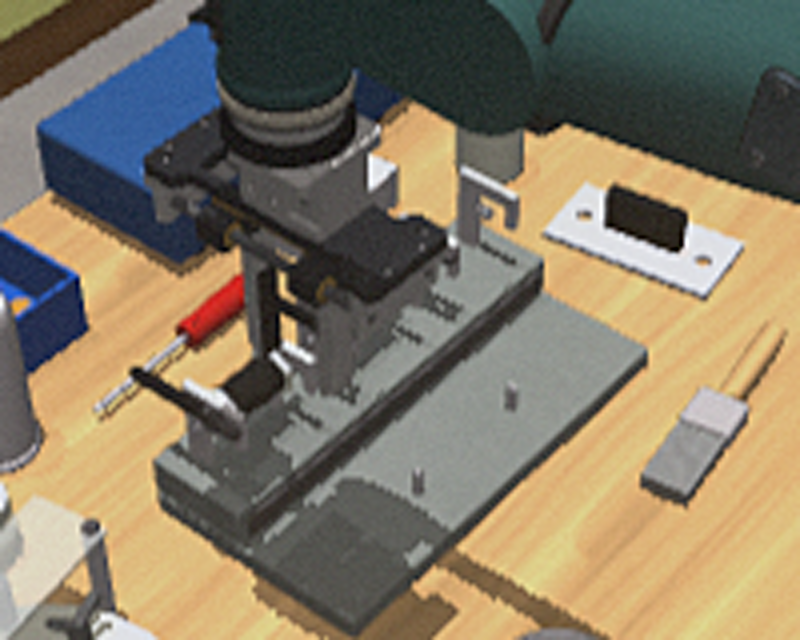

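```bash
python3 -m inch '[{"grip":0,"dx":1,"dy":0,"dz":0,"rx":0.1,"ry":0,"rz":0},{"grip":0,"dx":1,"dy":0,"dz":0,"rx":0,"ry":0,"rz":0},{"grip":0,"dx":1,"dy":0,"dz":0,"rx":0,"ry":0,"rz":0},{"grip":0,"dx":1,"dy":0,"dz":0,"rx":0,"ry":0,"rz":0},{"grip":0,"dx":0.5,"dy":-0.3,"dz":0,"rx":0,"ry":0,"rz":0},{"grip":0,"dx":0,"dy":0,"dz":0,"rx":0,"ry":0,"rz":0}]'
python3 - <<'E'
from h import *
w=cams.snapshot("wrist"); save(w,"w6.png");s=cams.snapshot("side"); save(s,"s6.png",(130,130,420,360),2.7)
o=robot.get_obs();print(o["tool_pos"],o["ee_rot"],w["eye"],w["orientation"])
E
```

```text
time: 13.88
tool_pos: [0.4752, 0.197, 0.2348]
ee_rot: [3.14, 0.004, 1.548]
wrist_force: [-0.1, -0.7, 0.5]
width: 0.0004
[0.47542728 0.19608238 0.23483921] [3.13989096 0.00443145 1.54660628] [0.47729573 0.28138445 0.39996026] [-0.29443986 -0.0003763  -0.02197501]
```

View pics/w6.png

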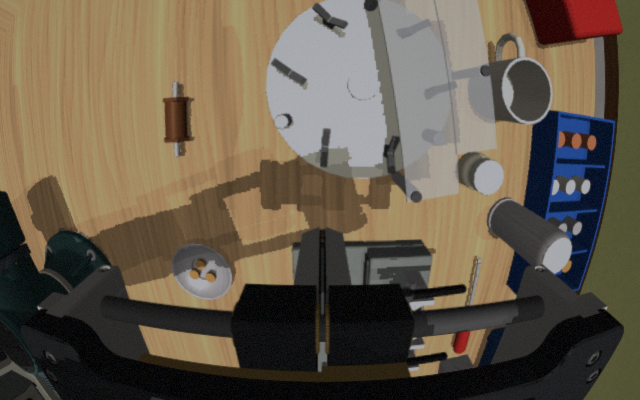

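View pics/s6.png

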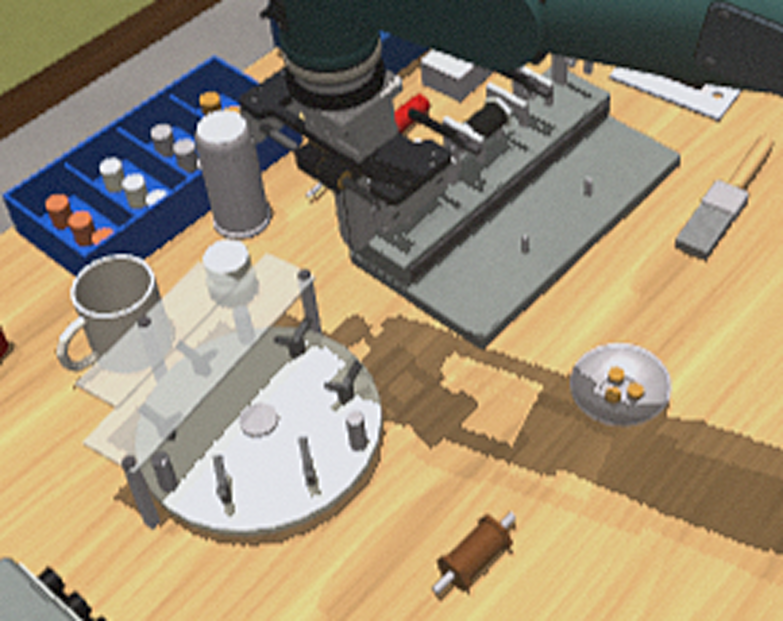

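```bash
cat > car.py <<'E'
from h import *
def cpt(c,th,r,t,z): # radial r at angle th, tangential t
    return np.array([c[0]+r*np.cos(th)-t*np.sin(th),c[1]+r*np.sin(th)+t*np.cos(th),z])
def carfit(w,obs,x0,fish=True):
    # obs: (kind,k,pix) kind 'p' post at th+60+120k, 'v+','v-' block
    def res(q):
        e=[]
        for kd,k,p in obs:
            a=q[2]+k*2*np.pi/3
            if kd=='p': P=cpt(q,a+np.pi/3,.1,0,.075)
            elif kd=='h': P=np.array([q[0],q[1],.031])
            else: P=cpt(q,a,.075,.038 if kd=='v+' else -.038,.06)
            e.append(proj(w,P,fish)[0]-p)
        return np.concatenate(e)
    r=least_squares(res,x0,loss='soft_l1'); return r.x,res(r.x).reshape(-1,2)
E
python3 - <<'E'
from car import *
w=cams.snapshot("wrist")
# cradle A angle ~ 130deg ; B = A+120
obs=[('h',0,(363,85)),('v-',0,(330,17)),('v+',0,(289,71)),('p',0,(283,121)),('v-',1,(325,147)),('v+',1,(393,153))]
q,e=carfit(w,obs,[.527,.301,np.radians(140)]);print(q,np.degrees(q[2]),np.round(e,1))
# hood legs at z .097 : front edge direction
a=onz(w,(371,5),.097,True);b=onz(w,(417,196),.097,True);print(a,b,np.degrees(np.arctan2(*(a-b)[:2][::-1])))
s=cams.snapshot("top")
for k,z in (((130+90/4,90+388/4),.097),((130+470/4,90+325/4),.097)): print(onz(s,k,z))
f=w["frame"][:,:,::-1].copy()
for k in range(3):
    for P in (cpt(q,q[2]+k*2.0944,.075,.038,.068),cpt(q,q[2]+k*2.0944,.075,-.038,.068),cpt(q,q[2]+k*2.0944+1.0472,.1,0,.075)):
        p=proj(w,P,True)[0]; cv2.drawMarker(f,tuple(int(x) for x in np.round(p)),(0,0,255),0,6,1)
for t in np.linspace(0,6.28,40):
    p=proj(w,cpt(q,t,.115,0,.03),True)[0]; cv2.circle(f,tuple(int(x) for x in np.round(p)),1,(255,0,0),-1)
cv2.imwrite("pics/w6m.png",cv2.resize(f[0:220,240:520],None,fx=2.7,fy=2.7,interpolation=2))
E
```

```text
[0.52673221 0.30375561 2.50666535] 143.62134497542897 [[ 0.1 -0.7]
 [ 0.1 -0.3]
 [ 0.7  0.5]
 [-1.4  0.5]
 [ 0.5 -0.4]
 [-0.4  0.3]]
[0.52797253 0.38135743 0.097     ] [0.57599138 0.18544906 0.097     ] 103.77217845287919
[0.53623937 0.42992147 0.097     ]
[0.57267703 0.18271744 0.097     ]
```

View pics/w6m.png

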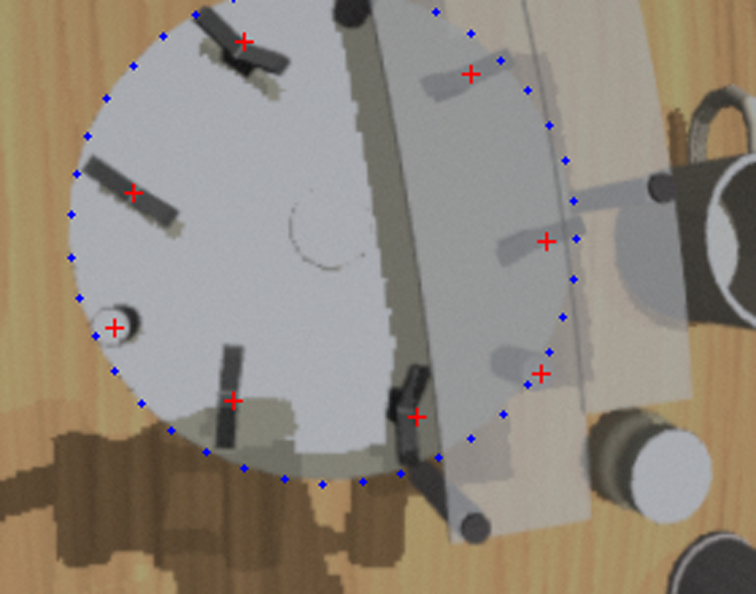

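The levers lie level (wrist: lever1 tip (440,357), lever2 tip (465,290)). Carousel axis is (0.527,0.304), yaw about 8.4°, with a cradle at 143.6° and a reachable post at wrist (283,121). I'll grasp that post and turn the table +45° to bring that cradle to the front.

```bash
python3 -m inch '[{"grip":0.4,"dx":0.9,"dy":-0.6,"dz":0,"rx":0,"ry":0,"rz":0},{"grip":0.4,"dx":1,"dy":-0.6,"dz":1,"rx":0,"ry":0,"rz":0},{"grip":0.4,"dx":1,"dy":-0.6,"dz":1,"rx":0,"ry":0,"rz":0},{"grip":0.4,"dx":0,"dy":0,"dz":1,"rx":0,"ry":0,"rz":0},{"grip":0.4,"dx":0,"dy":0,"dz":0.7,"rx":0,"ry":0,"rz":0},{"grip":0.4,"dx":0,"dy":0,"dz":0,"rx":0,"ry":0,"rz":0}]'
python3 - <<'E'
from h import *
w=cams.snapshot("wrist"); save(w,"w7.png",(150,100,470,340),2.5)
o=robot.get_obs();print(o["tool_pos"],o["ee_rot"])
E
```

```text
time: 14.82
tool_pos: [0.4343, 0.2671, 0.1416]
ee_rot: [3.134, 0.003, 1.538]
wrist_force: [0.1, 0.5, 0.6]
width: 0.0375
[0.43494227 0.26732815 0.14264514] [3.13246332e+00 2.38394829e-03 1.53743935e+00]
```

View pics/w7.png

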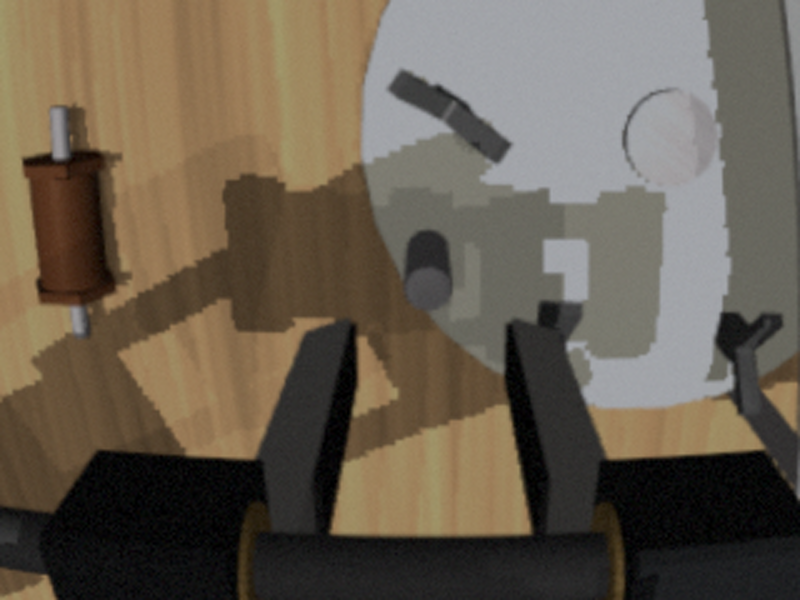

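```bash
python3 -c "
from h import *
w=cams.snapshot('wrist');print(onz(w,(321.2,215.2),.075,True))"
python3 -m inch '[{"grip":0.4,"dx":-0.1,"dy":0,"dz":1,"rx":0,"ry":0,"rz":0},{"grip":0.4,"dx":0,"dy":0,"dz":1,"rx":0,"ry":0,"rz":0},{"grip":0.4,"dx":0,"dy":0,"dz":1,"rx":0,"ry":0,"rz":0},{"grip":0.4,"dx":0,"dy":0,"dz":0.5,"rx":0,"ry":0,"rz":0}]'
```

```text
[0.43507107 0.26462895 0.075     ]
time: 15.42
tool_pos: [0.4431, 0.2663, 0.0621]
ee_rot: [3.116, -0.006, 1.535]
wrist_force: [0.5, 0.6, 0.6]
width: 0.0377
```

```bash
python3 -m inch '[{"grip":0.4,"dx":0,"dy":-0.35,"dz":0.2,"rx":0.3,"ry":-0.06,"rz":0},{"grip":0,"dx":0,"dy":0,"dz":0,"rx":0,"ry":0,"rz":0},{"grip":0,"dx":0,"dy":0,"dz":0,"rx":0,"ry":0,"rz":0},{"grip":0,"dx":0,"dy":0,"dz":0,"rx":0,"ry":0,"rz":0}]'
```

```text
time: 15.92
tool_pos: [0.4341, 0.2668, 0.0589]
ee_rot: [-3.139, -0.001, 1.534]
wrist_force: [-4.3, -2.4, -1.2]
width: 0.0153
```

```bash
python3 -m inch '[{"grip":0,"dx":-0.46,"dy":0.25,"dz":0,"rx":0,"ry":0,"rz":0},{"grip":0,"dx":-0.43,"dy":0.32,"dz":0,"rx":0,"ry":0,"rz":0},{"grip":0,"dx":-0.38,"dy":0.37,"dz":0,"rx":0,"ry":0,"rz":0},{"grip":0,"dx":-0.33,"dy":0.42,"dz":0,"rx":0,"ry":0,"rz":0},{"grip":0,"dx":-0.27,"dy":0.45,"dz":0,"rx":0,"ry":0,"rz":0},{"grip":0,"dx":-0.21,"dy":0.49,"dz":0,"rx":0,"ry":0,"rz":0}]'
```

```text
time: 16.68
tool_pos: [0.4888, 0.2081, 0.059]
ee_rot: [-3.132, 0.003, 1.537]
wrist_force: [-3.5, -0.9, 0.5]
width: 0.016
```

```bash
python3 -m inch '[{"grip":0.35,"dx":0,"dy":0,"dz":0,"rx":-0.1,"ry":0,"rz":-0.1},{"grip":0.35,"dx":0,"dy":0,"dz":0,"rx":0,"ry":0,"rz":0},{"grip":0.35,"dx":0,"dy":0,"dz":-1,"rx":0,"ry":0,"rz":0},{"grip":0.35,"dx":0,"dy":0,"dz":-1,"rx":0,"ry":0,"rz":0},{"grip":0.5,"dx":-0.5,"dy":0,"dz":-1,"rx":0,"ry":0,"rz":0},{"grip":0.5,"dx":-1,"dy":0,"dz":-1,"rx":0,"ry":0,"rz":0},{"grip":0.55,"dx":0,"dy":0,"dz":-1,"rx":0,"ry":0,"rz":0},{"grip":0.55,"dx":0,"dy":0,"dz":-1,"rx":0,"ry":0,"rz":0},{"grip":0.55,"dx":0,"dy":0,"dz":0,"rx":0,"ry":0,"rz":0}]'
python3 - <<'E'
from h import *
w=cams.snapshot("wrist"); save(w,"w8.png")
o=robot.get_obs();print(o["tool_pos"],o["ee_rot"])
E
```

```text
time: 17.8
tool_pos: [0.4914, 0.1717, 0.2155]
ee_rot: [3.127, -0.002, 1.546]
wrist_force: [-0.5, -0.6, -0.9]
width: 0.0517
[0.49060621 0.17156718 0.21374419] [ 3.12997434e+00 -7.67040867e-04  1.54635183e+00]
```

View pics/w8.png

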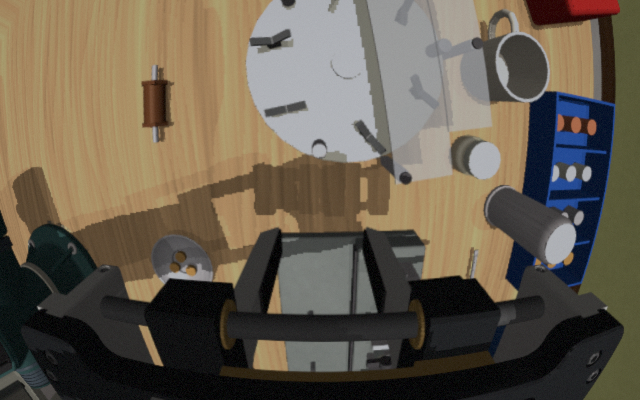

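The front cradle's V blocks are at (271,41) and (286,107), with the hub at (347,63) and posts at (319,149) and (288,3). Fitting these.

```bash
python3 - <<'E'
from car import *
w=cams.snapshot("wrist")
obs=[('h',0,(347,64)),('v-',0,(271,40)),('v+',0,(285,108)),('p',0,(319,148)),('v-',1,(367,137)),('p',2,(288,2))]
q,e=carfit(w,obs,[.527,.303,np.radians(188)]);print(q,np.degrees(q[2]),np.round(e,1))
c=cpt(q,q[2],.075,0,.058);print(c);np.save('car.npy',q)
s=cams.snapshot("side"); save(s,"s8.png",(130,130,420,360),2.7)
# lane2 in wrist
cl=np.load('cl.npy');print(cl)
E
```

```text
[0.52461568 0.30292071 3.30374906] 189.29087747967293 [[  0.9  -0.8]
 [  0.1  -1.7]
 [  0.    0.7]
 [ -1.1   4. ]
 [  2.    1.1]
 [ -2.6 -15.7]]
[0.45059957 0.29081221 0.058     ]
[ 0.47075884 -0.08113558 -0.01306523]
```

View pics/s8.png

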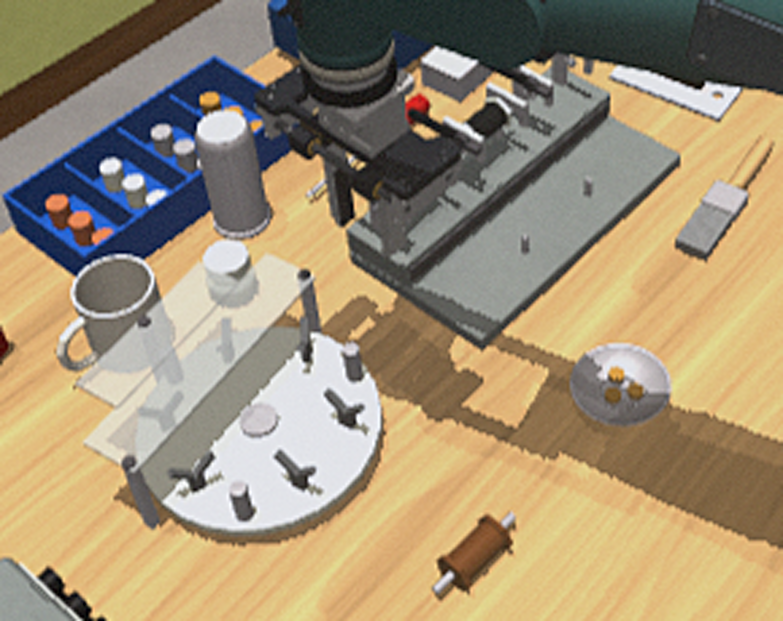

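```bash
python3 -m inch '[{"grip":0.55,"dx":-1,"dy":0.6,"dz":0,"rx":0.12,"ry":0,"rz":-0.13},{"grip":0.55,"dx":-1,"dy":0.6,"dz":0,"rx":0,"ry":0,"rz":0},{"grip":0.55,"dx":-1,"dy":0.6,"dz":0,"rx":0,"ry":0,"rz":0},{"grip":0.55,"dx":-1,"dy":0.6,"dz":0.2,"rx":0,"ry":0,"rz":0},{"grip":0.55,"dx":-1,"dy":0.6,"dz":0.2,"rx":0,"ry":0,"rz":0},{"grip":0.55,"dx":-0.5,"dy":0.5,"dz":0,"rx":0,"ry":0,"rz":0},{"grip":0.55,"dx":0,"dy":0,"dz":0,"rx":0,"ry":0,"rz":0},{"grip":0.55,"dx":0,"dy":0,"dz":0,"rx":0,"ry":0,"rz":0}]'
python3 - <<'E'
from h import *
w=cams.snapshot("wrist"); save(w,"w9.png",(160,120,480,360),2.5)
o=robot.get_obs();print(o["tool_pos"],o["ee_rot"])
print(proj(w,o["tool_pos"]+np.array([0,0,-.014]),True))
E
```

```text
time: 18.95
tool_pos: [0.5725, 0.0313, 0.1872]
ee_rot: [-3.117, -0.001, 1.563]
wrist_force: [-0.1, 0.1, -0.2]
width: 0.0519
[0.57243728 0.03142305 0.18724303] [-3.11735077e+00 -4.54241918e-04  1.56297508e+00]
[[322.0845678  240.55457534]]
```

View pics/w9.png

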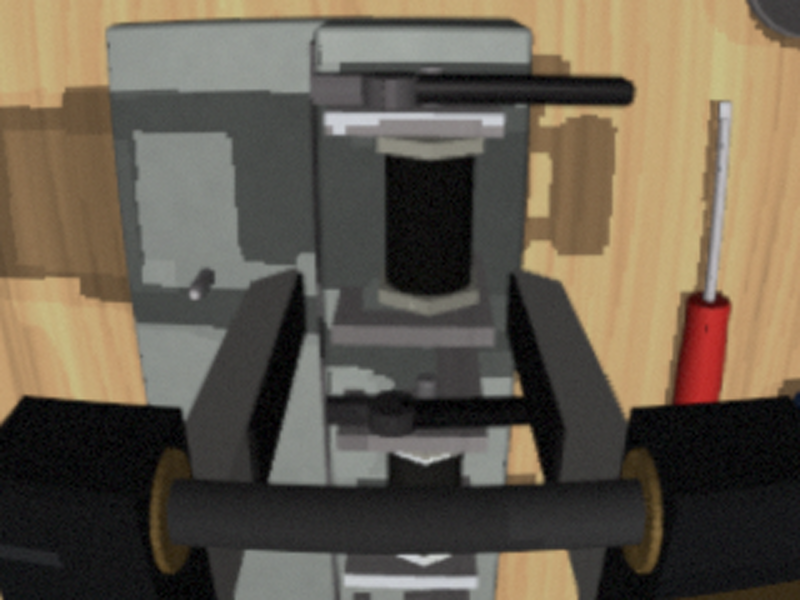

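```bash
python3 -m inch '[{"grip":0.55,"dx":0,"dy":0,"dz":0,"rx":-0.28,"ry":0,"rz":0},{"grip":0.55,"dx":0,"dy":0,"dz":0,"rx":0,"ry":0,"rz":0},{"grip":0.55,"dx":0,"dy":0,"dz":0,"rx":0,"ry":0,"rz":0}]'
python3 - <<'E'
from h import *
w=cams.snapshot("wrist"); save(w,"w10.png",(260,120,400,280),3.7)
o=robot.get_obs();print(o["tool_pos"],o["ee_rot"])
m=spotter.regions_of(w,"roller2_mid")
for r in m[:2]: print(r["extent"],r["score"])
for r in spotter.place_of(w,"roller2_mid")[:2]: print(r, onz(w,r["pixel"],.102,True))
E
```

```text
time: 19.38
tool_pos: [0.5718, 0.0333, 0.1884]
ee_rot: [3.138, -0.001, 1.566]
wrist_force: [-0.3, 1.2, 0.4]
width: 0.0516
[0.57188073 0.03327375 0.18842623] [ 3.13807317e+00 -9.13982851e-04  1.56559771e+00]
[84.3, 0.0, 112.8, 43.3] 0.63
[307.4, 148.9, 352.0, 242.6] 0.62
{'pixel': [99.9, 5.8], 'score': 0.79} [0.3561998  0.23622079 0.102     ]
{'pixel': [329.1, 204.9], 'score': 0.75} [0.57844322 0.03324218 0.102     ]
```

View pics/w10.png

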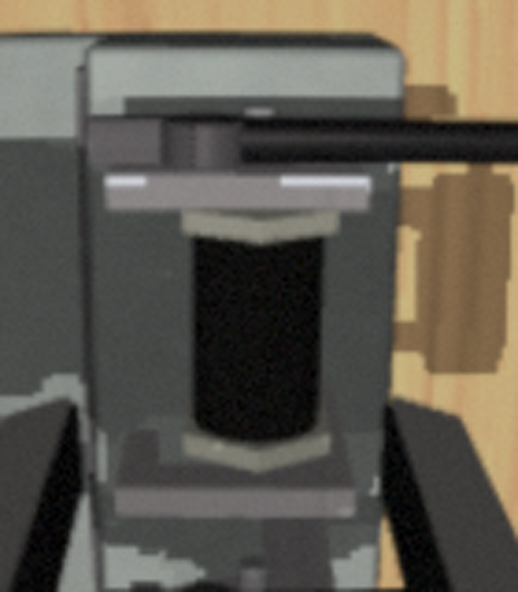

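```bash
python3 -m inch '[{"grip":0.5,"dx":0,"dy":0.3,"dz":0.3,"rx":0,"ry":0,"rz":0.1},{"grip":0.5,"dx":0,"dy":0,"dz":0.7,"rx":0,"ry":0,"rz":0},{"grip":0.5,"dx":0,"dy":0,"dz":0.7,"rx":0,"ry":0,"rz":0},{"grip":0.5,"dx":0,"dy":0,"dz":0.7,"rx":0,"ry":0,"rz":0},{"grip":0.5,"dx":0,"dy":0,"dz":0.5,"rx":0,"ry":0,"rz":0}]'
```

```text
time: 20.15
tool_pos: [0.5799, 0.0328, 0.1096]
ee_rot: [3.14, -0.001, 1.556]
wrist_force: [0.1, 0.5, -0.2]
width: 0.047
```

```bash
python3 -m inch '[{"grip":0.5,"dx":0,"dy":-0.05,"dz":0.35,"rx":0,"ry":0,"rz":0},{"grip":0.5,"dx":0,"dy":0,"dz":0,"rx":0,"ry":0,"rz":0}]'
python3 -m inch '[{"grip":0,"dx":0,"dy":0,"dz":0,"rx":0,"ry":0,"rz":0},{"grip":0,"dx":0,"dy":0,"dz":0,"rx":0,"ry":0,"rz":0},{"grip":0,"dx":0,"dy":0,"dz":0,"rx":0,"ry":0,"rz":0}]'
python3 - <<'E'
from h import *
w=cams.snapshot("wrist"); save(w,"w11.png",(260,120,400,280),3.7)
E
```

```text
time: 20.4
tool_pos: [0.5775, 0.0329, 0.0982]
ee_rot: [-3.139, -0.001, 1.556]
wrist_force: [-0.1, 0.0, 0.6]
width: 0.0464
time: 20.78
tool_pos: [0.5783, 0.0329, 0.0997]
ee_rot: [3.141, -0.001, 1.556]
wrist_force: [-0.2, -0.5, -2.6]
width: 0.0294
```

View pics/w11.png

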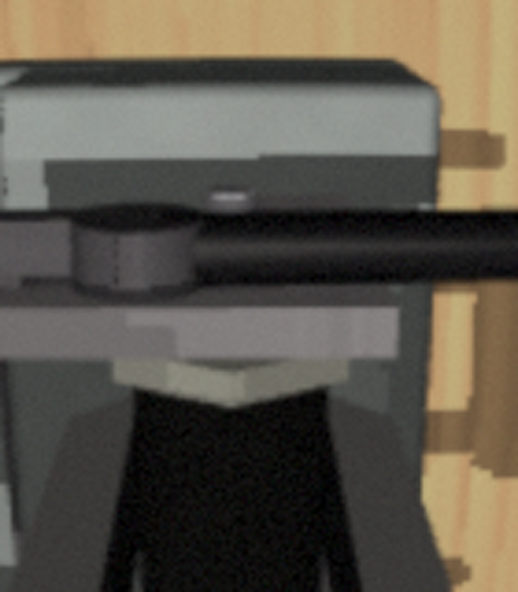

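Roller2 is gripped (width 29.4 mm). Lift about 2.5 mm, then draw it out by 16 mm.

```bash
python3 -m inch '[{"grip":0,"dx":0,"dy":0,"dz":-0.13,"rx":0,"ry":0,"rz":0},{"grip":0,"dx":0,"dy":-0.25,"dz":0,"rx":0,"ry":0,"rz":0},{"grip":0,"dx":0,"dy":-0.25,"dz":0,"rx":0,"ry":0,"rz":0},{"grip":0,"dx":0,"dy":-0.08,"dz":0,"rx":0,"ry":0,"rz":0}]'
```

```text
time: 21.32
tool_pos: [0.5618, 0.0332, 0.1017]
ee_rot: [-3.139, -0.001, 1.556]
wrist_force: [-0.8, 1.3, -2.2]
width: 0.0288
```

```bash
python3 -m inch '[{"grip":0,"dx":0,"dy":0,"dz":0.25,"rx":0,"ry":0,"rz":0},{"grip":0,"dx":0,"dy":0,"dz":0.25,"rx":0,"ry":0,"rz":0}]'
```

```text
time: 21.58
tool_pos: [0.5618, 0.0332, 0.089]
ee_rot: [-3.14, -0.001, 1.556]
wrist_force: [0.7, 0.2, -3.1]
width: 0.029
```

```bash
python3 -m inch '[{"grip":0,"dx":0,"dy":0,"dz":0.25,"rx":0,"ry":0,"rz":0},{"grip":0,"dx":0,"dy":0,"dz":0.2,"rx":0,"ry":0,"rz":0}]'
```

```text
time: 21.82
tool_pos: [0.5615, 0.0332, 0.0762]
ee_rot: [-3.139, -0.001, 1.555]
wrist_force: [-0.4, 1.6, -3.7]
width: 0.0293
```

```bash
python3 -m inch '[{"grip":0,"dx":0,"dy":-0.3,"dz":0,"rx":0,"ry":0,"rz":0},{"grip":0,"dx":0,"dy":-0.5,"dz":0,"rx":0,"ry":0,"rz":0},{"grip":0,"dx":0,"dy":-0.5,"dz":0,"rx":0,"ry":0,"rz":0},{"grip":0,"dx":0,"dy":-0.6,"dz":0,"rx":0,"ry":0,"rz":0}]'
python3 - <<'E'
from h import *
w=cams.snapshot("wrist"); save(w,"w12.png",(220,120,420,280),3)
s=cams.snapshot("side"); save(s,"s12.png",(200,100,440,280),3)
E
```

```text
time: 22.32
tool_pos: [0.5111, 0.034, 0.0759]
ee_rot: [-3.138, -0.001, 1.556]
wrist_force: [-0.8, 0.0, -3.4]
width: 0.0294
```

View pics/w12.png

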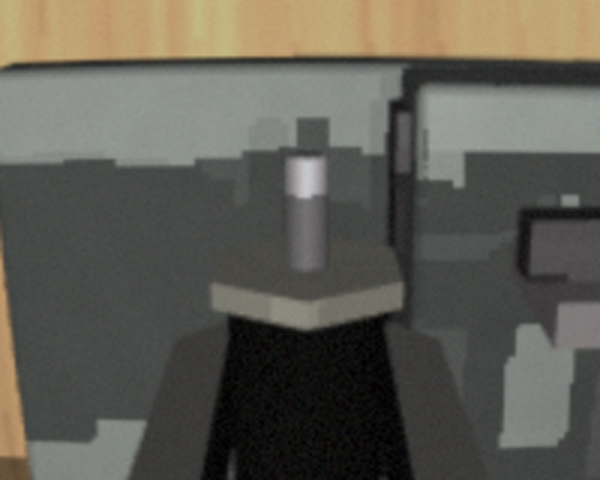

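View pics/s12.png

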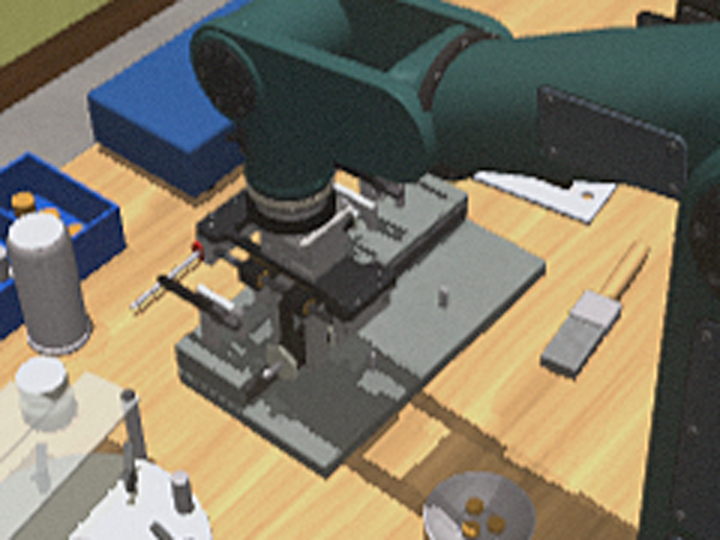

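```bash
python3 -m inch '[{"grip":0,"dx":0,"dy":-0.2,"dz":-1,"rx":0,"ry":0,"rz":0},{"grip":0,"dx":0,"dy":-0.2,"dz":-1,"rx":0,"ry":0,"rz":0},{"grip":0,"dx":1,"dy":-0.2,"dz":-1,"rx":0,"ry":0,"rz":-0.5},{"grip":0,"dx":1,"dy":-0.2,"dz":-0.8,"rx":0,"ry":0,"rz":-0.5},{"grip":0,"dx":1,"dy":-0.2,"dz":0,"rx":0,"ry":0,"rz":-0.5},{"grip":0,"dx":1,"dy":0,"dz":0,"rx":0,"ry":0,"rz":-0.5},{"grip":0,"dx":1,"dy":0,"dz":0,"rx":0,"ry":0,"rz":0},{"grip":0,"dx":1,"dy":0,"dz":0,"rx":0,"ry":0,"rz":0},{"grip":0,"dx":1,"dy":0,"dz":0,"rx":0,"ry":0,"rz":0},{"grip":0,"dx":1,"dy":0,"dz":0,"rx":0,"ry":0,"rz":0},{"grip":0,"dx":0.8,"dy":0,"dz":0,"rx":0,"ry":0,"rz":0},{"grip":0,"dx":0,"dy":0,"dz":0,"rx":0,"ry":0,"rz":0}]'
```

```text
time: 23.92
tool_pos: [0.462, 0.2587, 0.1792]
ee_rot: [3.13, -0.003, 1.734]
wrist_force: [0.2, -0.3, -3.3]
width: 0.0293
```

```bash
python3 -m inch '[{"grip":0,"dx":0.7,"dy":-0.12,"dz":0,"rx":0.12,"ry":0,"rz":0},{"grip":0,"dx":0.75,"dy":-0.12,"dz":0.8,"rx":0,"ry":0,"rz":0},{"grip":0,"dx":0,"dy":0,"dz":1,"rx":0,"ry":0,"rz":0},{"grip":0,"dx":0,"dy":0,"dz":0.3,"rx":0,"ry":0,"rz":0},{"grip":0,"dx":0,"dy":0,"dz":0,"rx":0,"ry":0,"rz":0}]'
python3 - <<'E'
from h import *
w=cams.snapshot("wrist"); save(w,"w13.png",(160,0,480,240),2.5)
s=cams.snapshot("side"); save(s,"s13.png",(130,160,330,340),4)
o=robot.get_obs();print(o["tool_pos"],o["ee_rot"])
E
```

```text
time: 24.55
tool_pos: [0.4508, 0.2952, 0.1272]
ee_rot: [3.139, -0.004, 1.731]
wrist_force: [-1.1, -0.3, -3.0]
width: 0.0292
[0.45131258 0.29532871 0.1281422 ] [ 3.13715612 -0.00463829  1.73096518]
```

View pics/w13.png

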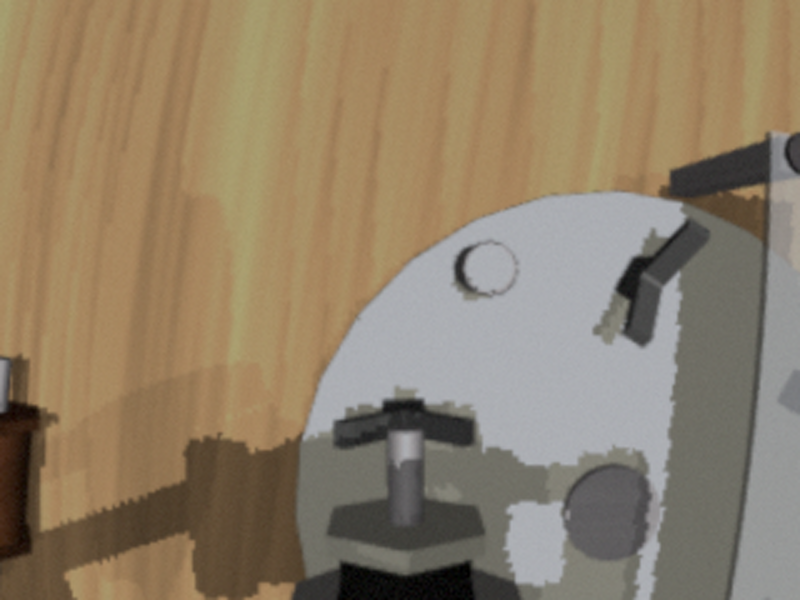

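View pics/s13.png

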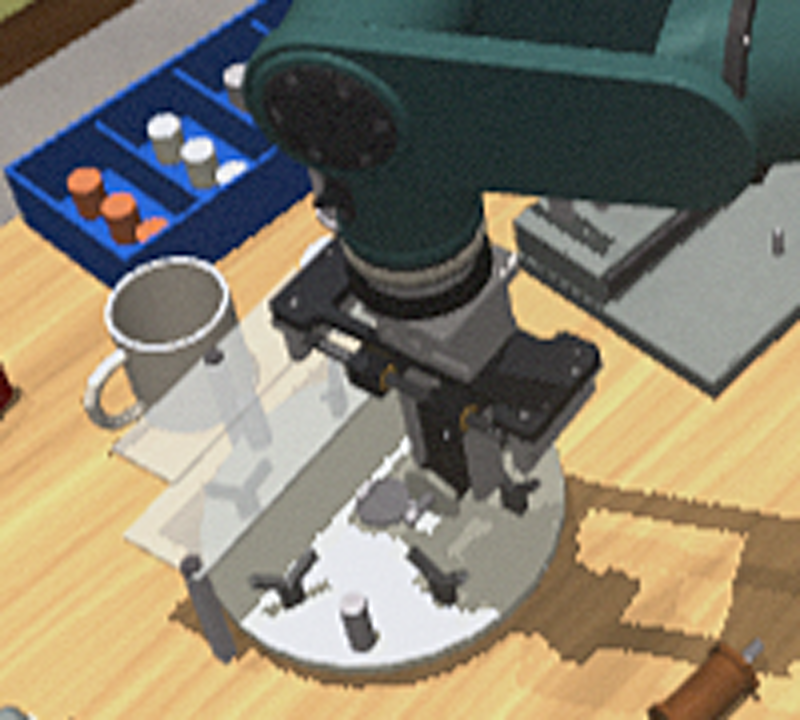

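```bash
python3 - <<'E'
from car import *
w=cams.snapshot("wrist")
obs=[('h',0,(402.8,205)),('v-',0,(321.6,170)),('p',2,(355.5,108)),('v+',2,(416,112))]
q,e=carfit(w,obs,[.527,.303,np.radians(188)]);print(q,np.degrees(q[2]),np.round(e,1))
print(cpt(q,q[2],.075,0,.058), onz(w,(321.6,168),.065,True))
o=robot.get_obs();p=o["tool_pos"];y=o["ee_rot"][2];print(p,y); np.save('car.npy',q)
# axle end visible: pix
c=cpt(q,q[2],.075,0,.058)-p; print("dx,dy units",(c[0]*np.cos(y)+c[1]*np.sin(y))/.025,(c[0]*np.sin(y)-c[1]*np.cos(y))/.025, "want yaw",q[2]-np.pi/2)
E
```

```text
[0.52574062 0.30433955 3.31630928] 190.01052558889157 [[ 0.3 -0.6]
 [-1.1  0.8]
 [-0.4 -0.7]
 [ 6.5  0.5]]
[0.45188243 0.29130237 0.058     ] [0.44561569 0.33204412 0.065     ]
[0.45152268 0.29542677 0.12845717] 1.7309997037593976
dx,dy units -0.16515888603641743 -0.012111150073786419 want yaw 1.7455129581761986
```

```bash
python3 -m inch '[{"grip":0,"dx":-0.2,"dy":0,"dz":0.3,"rx":0.03,"ry":0,"rz":-0.16},{"grip":0,"dx":0,"dy":0,"dz":0.7,"rx":0,"ry":0,"rz":0},{"grip":0,"dx":0,"dy":0,"dz":0.7,"rx":0,"ry":0,"rz":0},{"grip":0,"dx":0,"dy":0,"dz":0.4,"rx":0,"ry":0,"rz":0},{"grip":0,"dx":0,"dy":0,"dz":0.1,"rx":0,"ry":0,"rz":0}]'
```

```text
time: 25.32
tool_pos: [0.4529, 0.2901, 0.0702]
ee_rot: [3.138, -0.005, 1.745]
wrist_force: [-1.2, 0.3, -2.6]
width: 0.029
```

```bash
python3 -m inch '[{"grip":0,"dx":0.05,"dy":-0.03,"dz":0.25,"rx":0,"ry":0,"rz":0},{"grip":0,"dx":0,"dy":0,"dz":0.2,"rx":0,"ry":0,"rz":0},{"grip":0,"dx":0,"dy":0,"dz":0.08,"rx":0,"ry":0,"rz":0}]'
python3 - <<'E'
from h import *
w=cams.snapshot("wrist"); save(w,"w14.png",(220,80,420,280),3)
E
```

```text
time: 25.7
tool_pos: [0.4523, 0.2917, 0.0566]
ee_rot: [3.137, -0.005, 1.745]
wrist_force: [-1.4, -1.0, 2.7]
width: 0.0292
```

View pics/w14.png

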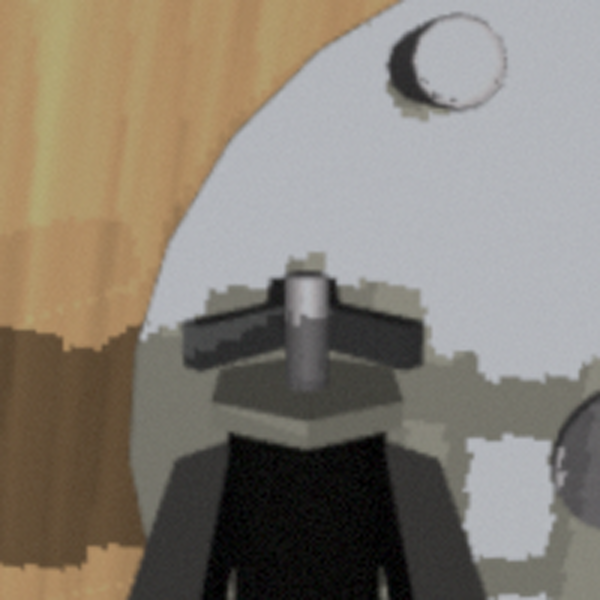

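The axle is seated in the V (crop (307,310)) and the force sign shows contact, so I release and lift.

```bash
python3 -m inch '[{"grip":0.2,"dx":0,"dy":0,"dz":0,"rx":0,"ry":0,"rz":0},{"grip":0.5,"dx":0,"dy":0,"dz":0,"rx":0,"ry":0,"rz":0},{"grip":0.5,"dx":0,"dy":0,"dz":0,"rx":0,"ry":0,"rz":0},{"grip":0.5,"dx":0,"dy":0,"dz":-0.5,"rx":0,"ry":0,"rz":0},{"grip":0.5,"dx":0,"dy":0,"dz":-1,"rx":0,"ry":0,"rz":0},{"grip":0.5,"dx":0,"dy":0,"dz":-1,"rx":0,"ry":0,"rz":0},{"grip":0.4,"dx":-1,"dy":0,"dz":-1,"rx":0,"ry":0,"rz":0},{"grip":0.4,"dx":-1,"dy":0,"dz":-1,"rx":0,"ry":0,"rz":0},{"grip":0.4,"dx":0,"dy":0,"dz":0,"rx":0,"ry":0,"rz":0}]'
python3 - <<'E'
from h import *
w=cams.snapshot("wrist"); save(w,"w15.png",(160,0,480,240),2.5)
o=robot.get_obs();print(o["tool_pos"],o["ee_rot"])
E
```

```text
time: 26.88
tool_pos: [0.4642, 0.2426, 0.1824]
ee_rot: [3.121, -0.009, 1.746]
wrist_force: [-0.6, 0.1, -0.4]
width: 0.0375
[0.46326485 0.24307901 0.18083759] [ 3.12424246 -0.00946159  1.7471986 ]
```

View pics/w15.png

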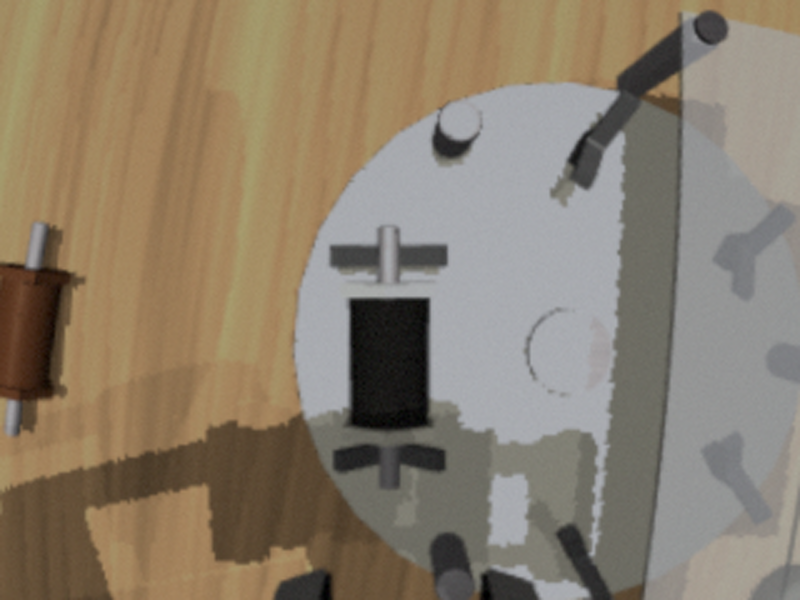

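Roller2 lies squarely in the cradle (crop (390,360)), with both axle ends in the Vs at (390,255) and (390,460). Next I grasp the front post at (341,234) and turn −120°.

```bash
python3 -c "
from h import *
w=cams.snapshot('wrist');print(onz(w,(341.6,233.5),.075,True))"
python3 -m inch '[{"grip":0.4,"dx":-0.8,"dy":0.45,"dz":0,"rx":0.15,"ry":-0.1,"rz":0},{"grip":0.4,"dx":-0.8,"dy":0.45,"dz":0,"rx":0,"ry":0,"rz":0},{"grip":0.4,"dx":0,"dy":0,"dz":0.8,"rx":0,"ry":0,"rz":0},{"grip":0.4,"dx":0,"dy":0,"dz":0.8,"rx":0,"ry":0,"rz":0},{"grip":0.4,"dx":0,"dy":0,"dz":0,"rx":0,"ry":0,"rz":0}]'
```

```text
[0.48978225 0.21287142 0.075     ]
time: 27.6
tool_pos: [0.4927, 0.2047, 0.1313]
ee_rot: [-3.13, 0.004, 1.75]
wrist_force: [-0.2, -1.0, 0.9]
width: 0.0376
```

```bash
python3 -m inch '[{"grip":0.4,"dx":0.33,"dy":-0.05,"dz":0.3,"rx":-0.13,"ry":0,"rz":0},{"grip":0.4,"dx":0,"dy":0,"dz":0.8,"rx":0,"ry":0,"rz":0},{"grip":0.4,"dx":0,"dy":0,"dz":0.8,"rx":0,"ry":0,"rz":0},{"grip":0.4,"dx":0,"dy":0,"dz":0.7,"rx":0,"ry":0,"rz":0},{"grip":0.4,"dx":0,"dy":0,"dz":0.1,"rx":0,"ry":0,"rz":0}]'
```

```text
time: 28.22
tool_pos: [0.4912, 0.2147, 0.0627]
ee_rot: [3.137, 0.003, 1.752]
wrist_force: [0.1, -0.3, -0.1]
width: 0.0374
```

```bash
python3 -m inch '[{"grip":0.4,"dx":-0.1,"dy":0,"dz":0.15,"rx":0,"ry":0,"rz":0},{"grip":0,"dx":0,"dy":0,"dz":0,"rx":0,"ry":0,"rz":0},{"grip":0,"dx":0,"dy":0,"dz":0,"rx":0,"ry":0,"rz":0},{"grip":0,"dx":0,"dy":0,"dz":0,"rx":0,"ry":0,"rz":0}]'
python3 - <<'E'
from h import *
o=robot.get_obs();p=o["tool_pos"];y=o["ee_rot"][2];q=np.load('car.npy')
r=p[:2]-q[:2];a=np.arctan2(r[1],r[0])%(2*np.pi);R_=np.hypot(*r);print(p,y,R_,np.degrees(a))
tx=np.array([np.cos(y),np.sin(y)]);ty=np.array([np.sin(y),-np.cos(y)])
for i in range(12):
    d=R_*np.array([np.cos(a-np.radians(10*(i+1)))-np.cos(a-np.radians(10*i)),np.sin(a-np.radians(10*(i+1)))-np.sin(a-np.radians(10*i))])
    print(i,round(d@tx/.025,2),round(d@ty/.025,2))
E
```

```text
time: 28.72
tool_pos: [0.4925, 0.2121, 0.0605]
ee_rot: [3.135, 0.003, 1.753]
wrist_force: [-0.6, -1.5, -2.0]
width: 0.0152
[0.4924932  0.21214226 0.06051713] 1.7525554360059066 0.09800883072816276 250.17010632961606
0 0.39 -0.56
1 0.49 -0.48
2 0.56 -0.39
3 0.62 -0.29
4 0.66 -0.17
5 0.68 -0.06
6 0.68 0.06
7 0.66 0.18
8 0.62 0.29
9 0.56 0.39
10 0.48 0.49
11 0.39 0.56
```

```bash
python3 -m inch '[{"grip":0,"dx":0.39,"dy":-0.56,"dz":0,"rx":0,"ry":0,"rz":0},{"grip":0,"dx":0.49,"dy":-0.48,"dz":0,"rx":0,"ry":0,"rz":0},{"grip":0,"dx":0.56,"dy":-0.39,"dz":0,"rx":0,"ry":0,"rz":0},{"grip":0,"dx":0.62,"dy":-0.29,"dz":0,"rx":0,"ry":0,"rz":0},{"grip":0,"dx":0.66,"dy":-0.17,"dz":0,"rx":0,"ry":0,"rz":0},{"grip":0,"dx":0.68,"dy":-0.06,"dz":0,"rx":0,"ry":0,"rz":0}]'
cat > arc.py <<'E'
from h import *
import sys
n=int(sys.argv[1]);end=float(sys.argv[2])
o=robot.get_obs();p=o["tool_pos"];y=o["ee_rot"][2];q=np.load('car.npy')
r=p[:2]-q[:2];a=np.arctan2(r[1],r[0])%(2*np.pi);print(p,y,np.hypot(*r),np.degrees(a))
tx=np.array([np.cos(y),np.sin(y)]);ty=np.array([np.sin(y),-np.cos(y)])
A=np.linspace(a,np.radians(end),n+1);prev=r
for t in A[1:]:
    c=.1*np.array([np.cos(t),np.sin(t)]);d=c-prev;prev=c;print(round(d@tx/.025,2),round(d@ty/.025,2))
E
python3 arc.py 6 130.0
```

```text
time: 29.48
tool_pos: [0.4282, 0.2809, 0.0603]
ee_rot: [3.136, 0.02, 1.744]
wrist_force: [0.3, -3.5, 1.9]
width: 0.0152
[0.42817991 0.28085694 0.06027921] 1.743877457604661 0.10034702392777424 193.5335104721327
0.74 0.04
0.72 0.16
0.68 0.29
0.62 0.41
0.53 0.51
0.43 0.6
```

```bash
python3 -m inch '[{"grip":0,"dx":0.72,"dy":0.04,"dz":0,"rx":0,"ry":0.1,"rz":0},{"grip":0,"dx":0.72,"dy":0.16,"dz":0,"rx":0,"ry":0,"rz":0},{"grip":0,"dx":0.68,"dy":0.29,"dz":0,"rx":0,"ry":0,"rz":0},{"grip":0,"dx":0.62,"dy":0.41,"dz":0,"rx":0,"ry":0,"rz":0},{"grip":0,"dx":0.53,"dy":0.51,"dz":0,"rx":0,"ry":0,"rz":0},{"grip":0,"dx":0.4,"dy":0.58,"dz":0,"rx":0,"ry":0,"rz":0}]'
python3 arc.py 1 130.0
```

```text
time: 30.22
tool_pos: [0.4727, 0.3794, 0.0602]
ee_rot: [3.117, 0.032, 1.743]
wrist_force: [4.9, -14.3, 3.5]
width: 0.0142
[0.47270982 0.37935382 0.06017977] 1.7425914000714477 0.09186624054749556 125.25812970285195
0.14 -0.43
```

```bash
python3 -m inch '[{"grip":0,"dx":0.14,"dy":-0.35,"dz":0,"rx":0.1,"ry":0.15,"rz":0},{"grip":0,"dx":0,"dy":0,"dz":0,"rx":0.05,"ry":0.1,"rz":0}]'
python3 arc.py 1 130.0
```

```text
time: 30.48
tool_pos: [0.4724, 0.3776, 0.0601]
ee_rot: [3.117, 0.023, 1.741]
wrist_force: [-2.2, 1.7, 1.3]
width: 0.0138
[0.47243714 0.37761076 0.0600862 ] 1.741376946089555 0.09060866714244586 126.03521286932299
0.21 -0.41
```

```bash
python3 -m inch '[{"grip":0.35,"dx":0,"dy":0,"dz":0,"rx":0,"ry":0,"rz":0},{"grip":0.35,"dx":0,"dy":0,"dz":0,"rx":0.1,"ry":0,"rz":0},{"grip":0.35,"dx":0,"dy":0,"dz":-1,"rx":0,"ry":0,"rz":0},{"grip":0.35,"dx":0,"dy":0,"dz":-1,"rx":0,"ry":0,"rz":0},{"grip":0.5,"dx":-1,"dy":0,"dz":-1,"rx":0.1,"ry":0.1,"rz":0},{"grip":0.5,"dx":-1,"dy":0,"dz":-1,"rx":0,"ry":0,"rz":0},{"grip":0.5,"dx":-1,"dy":0,"dz":-1,"rx":0,"ry":0,"rz":0},{"grip":0.5,"dx":-1,"dy":0,"dz":0,"rx":0,"ry":0,"rz":0},{"grip":0.5,"dx":-1,"dy":0,"dz":0,"rx":0,"ry":0,"rz":0},{"grip":0.5,"dx":-1,"dy":0,"dz":0,"rx":0,"ry":0,"rz":0},{"grip":0.5,"dx":-1,"dy":0,"dz":0,"rx":0,"ry":0,"rz":0},{"grip":0.5,"dx":0,"dy":0,"dz":0,"rx":0,"ry":0,"rz":0}]'
python3 - <<'E'
from h import *
w=cams.snapshot("wrist"); save(w,"w16.png")
s=cams.snapshot("top"); save(s,"t16.png",(130,90,480,260),2.2)
o=robot.get_obs();print(o["tool_pos"],o["ee_rot"])
E
```

```text
time: 31.98
tool_pos: [0.4997, 0.22, 0.1889]
ee_rot: [3.134, -0.007, 1.759]
wrist_force: [-0.9, 0.6, -0.1]
width: 0.0467
[0.49939168 0.22106451 0.1888058 ] [ 3.13406564 -0.00727316  1.76073929]
```

View pics/w16.png

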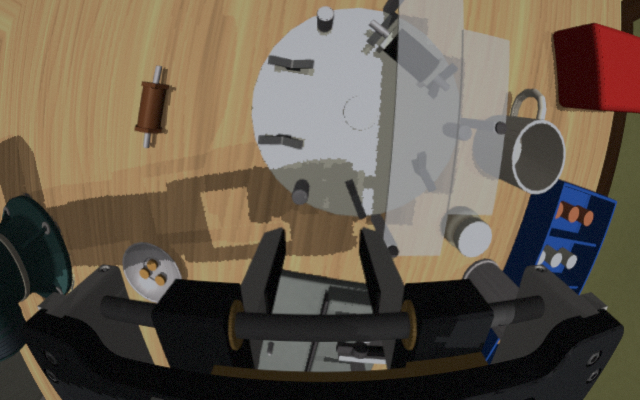

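View pics/t16.png

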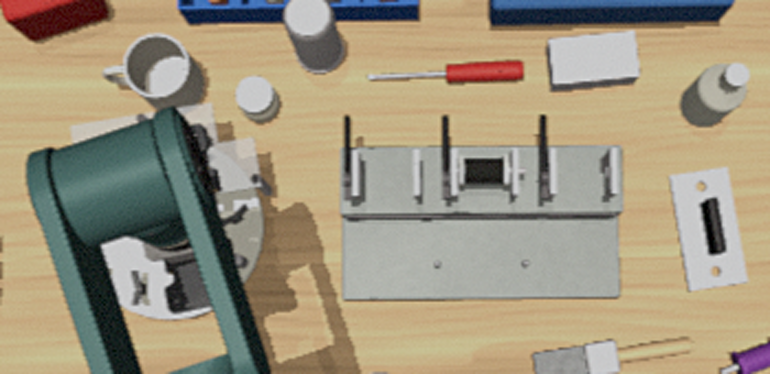

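The turn worked: roller2 is now at the hood side (wrist (415,50)) and an empty cradle faces the front at (291,62)/(280,141). The top view shows all three levers level.

```bash
python3 - <<'E'
from car import *
w=cams.snapshot("wrist")
obs=[('h',0,(361,113)),('v-',0,(291,62)),('v+',0,(281,141)),('p',0,(301,186)),('v-',1,(356,197)),('p',2,(325,14))]
q,e=carfit(w,obs,[.527,.303,np.radians(188)]);print(q,np.degrees(q[2]),np.round(e,1))
c=cpt(q,q[2],.075,0,.058);print(c);np.save('car.npy',q)
print(W:=0) if 0 else None
o=robot.get_obs();p=o["tool_pos"];y=o["ee_rot"][2];t=np.array([.5765,-.0825])-p[:2]
y2=1.558;print(t, (t@[np.cos(y2),np.sin(y2)])/.025,(t@[np.sin(y2),-np.cos(y2)])/.025)
E
```

```text
[0.52544792 0.30618332 3.19804216] 183.23431828808103 [[-0.1 -1.2]
 [ 0.4  0.4]
 [ 0.4 -0. ]
 [-0.7 11. ]
 [-0.   0.1]
 [ 0.  -1.3]]
[0.45056739 0.30195186 0.058     ]
[ 0.07719486 -0.30366644] -12.106151701056621 3.242970090565084
```

```bash
python3 -m inch '[{"grip":0.55,"dx":-1,"dy":0.2,"dz":0,"rx":0,"ry":0,"rz":0.8},{"grip":0.55,"dx":-1,"dy":0.2,"dz":0,"rx":0,"ry":0,"rz":0.8},{"grip":0.55,"dx":-1,"dy":0.2,"dz":0,"rx":0,"ry":0,"rz":0.7},{"grip":0.55,"dx":-1,"dy":0.3,"dz":0,"rx":0,"ry":0,"rz":0},{"grip":0.55,"dx":-1,"dy":0.3,"dz":0,"rx":0,"ry":0,"rz":0},{"grip":0.55,"dx":-1,"dy":0.3,"dz":0,"rx":0,"ry":0,"rz":0},{"grip":0.55,"dx":-1,"dy":0.3,"dz":0,"rx":0,"ry":0,"rz":0},{"grip":0.55,"dx":-1,"dy":0.3,"dz":0,"rx":0,"ry":0,"rz":0},{"grip":0.55,"dx":-1,"dy":0.3,"dz":0,"rx":0,"ry":0,"rz":0},{"grip":0.55,"dx":-1,"dy":0.3,"dz":0,"rx":0,"ry":0,"rz":0},{"grip":0.55,"dx":-1,"dy":0.3,"dz":0,"rx":0,"ry":0,"rz":0},{"grip":0.55,"dx":-1,"dy":0.3,"dz":0,"rx":0,"ry":0,"rz":0}]'
```

```text
time: 33.62
tool_pos: [0.5942, -0.0649, 0.1839]
ee_rot: [3.135, -0.019, 1.581]
wrist_force: [-0.6, 0.4, 1.0]
width: 0.0518
```

```bash
python3 -m inch '[{"grip":0.5,"dx":-0.4,"dy":-0.4,"dz":0,"rx":0.05,"ry":-0.2,"rz":0.26},{"grip":0.5,"dx":-0.35,"dy":-0.4,"dz":0,"rx":0,"ry":0,"rz":0},{"grip":0.5,"dx":0,"dy":0,"dz":0,"rx":0,"ry":0,"rz":0},{"grip":0.5,"dx":0,"dy":0,"dz":0,"rx":0,"ry":0,"rz":0}]'
python3 - <<'E'
from h import *
w=cams.snapshot("wrist"); save(w,"w17.png",(260,120,400,280),3.7)
o=robot.get_obs();print(o["tool_pos"],o["ee_rot"])
for r in spotter.place_of(w,"roller1_mid")[:3]: print(r, onz(w,r["pixel"],.102,True))
E
```

```text
time: 34.12
tool_pos: [0.573, -0.0814, 0.1832]
ee_rot: [3.141, -0.003, 1.559]
wrist_force: [0.3, -1.0, 0.2]
width: 0.0469
[ 0.57305915 -0.08142839  0.18318602] [ 3.14117863e+00 -2.62000296e-03  1.55944510e+00]
```

View pics/w17.png

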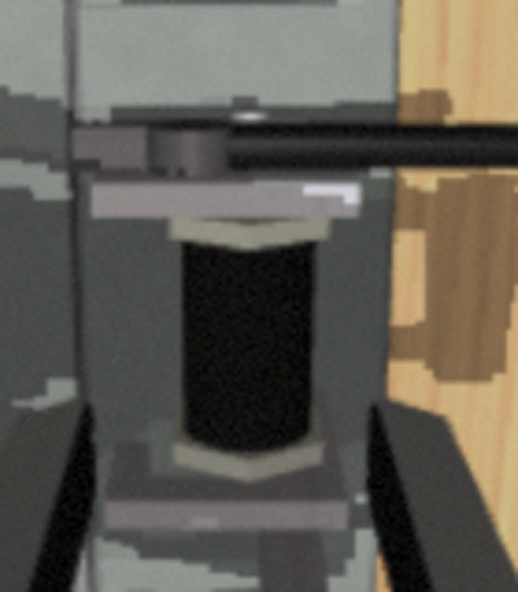

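```bash
python3 -c "
from h import *
w=cams.snapshot('wrist');print(onz(w,(327,213.2),.102,True))"
python3 -m inch '[{"grip":0.5,"dx":-0.05,"dy":0.15,"dz":0.4,"rx":0,"ry":0,"rz":0},{"grip":0.5,"dx":0,"dy":0,"dz":0.8,"rx":0,"ry":0,"rz":0},{"grip":0.5,"dx":0,"dy":0,"dz":0.8,"rx":0,"ry":0,"rz":0},{"grip":0.5,"dx":0,"dy":0,"dz":0.6,"rx":0,"ry":0,"rz":0},{"grip":0.5,"dx":0,"dy":0,"dz":0.4,"rx":0,"ry":0,"rz":0}]'
```

```text
[ 0.57763728 -0.08717771  0.102     ]
time: 34.9
tool_pos: [0.5786, -0.0825, 0.1043]
ee_rot: [3.14, -0.002, 1.56]
wrist_force: [0.2, 0.1, 0.1]
width: 0.0471
```

```bash
python3 -m inch '[{"grip":0.5,"dx":0,"dy":-0.05,"dz":0.2,"rx":0,"ry":0,"rz":0},{"grip":0.5,"dx":0,"dy":0,"dz":0,"rx":0,"ry":0,"rz":0},{"grip":0,"dx":0,"dy":0,"dz":0,"rx":0,"ry":0,"rz":0},{"grip":0,"dx":0,"dy":0,"dz":0,"rx":0,"ry":0,"rz":0},{"grip":0,"dx":0,"dy":0,"dz":0,"rx":0,"ry":0,"rz":0}]'
```

```text
time: 35.52
tool_pos: [0.577, -0.0826, 0.0995]
ee_rot: [3.141, -0.002, 1.56]
wrist_force: [-1.9, 0.4, -2.5]
width: 0.0293
```

```bash
python3 -m inch '[{"grip":0,"dx":0,"dy":0,"dz":-0.12,"rx":0,"ry":0,"rz":0},{"grip":0,"dx":0,"dy":-0.25,"dz":0,"rx":0,"ry":0,"rz":0},{"grip":0,"dx":0,"dy":-0.25,"dz":0,"rx":0,"ry":0,"rz":0},{"grip":0,"dx":0,"dy":-0.08,"dz":0,"rx":0,"ry":0,"rz":0}]'
```

```text
time: 36.02
tool_pos: [0.5609, -0.0821, 0.1011]
ee_rot: [-3.141, -0.003, 1.56]
wrist_force: [-0.3, -0.4, -2.7]
width: 0.0292
```

```bash
python3 -m inch '[{"grip":0,"dx":0,"dy":0,"dz":0.25,"rx":0,"ry":0,"rz":0},{"grip":0,"dx":0,"dy":0,"dz":0.25,"rx":0,"ry":0,"rz":0}]'
```

```text
time: 36.28
tool_pos: [0.561, -0.0822, 0.0884]
ee_rot: [3.141, -0.003, 1.56]
wrist_force: [0.0, -1.0, -3.7]
width: 0.0294
```

```bash
python3 -m inch '[{"grip":0,"dx":0,"dy":0,"dz":0.25,"rx":0,"ry":0,"rz":0},{"grip":0,"dx":0,"dy":0,"dz":0.2,"rx":0,"ry":0,"rz":0}]'
```

```text
time: 36.52
tool_pos: [0.5608, -0.0821, 0.0756]
ee_rot: [-3.141, -0.003, 1.56]
wrist_force: [0.2, -0.5, -2.9]
width: 0.029
```

```bash
python3 -m inch '[{"grip":0,"dx":0,"dy":-0.3,"dz":0,"rx":0,"ry":0,"rz":0},{"grip":0,"dx":0,"dy":-0.5,"dz":0,"rx":0,"ry":0,"rz":0},{"grip":0,"dx":0,"dy":-0.5,"dz":0,"rx":0,"ry":0,"rz":0},{"grip":0,"dx":0,"dy":-0.6,"dz":0,"rx":0,"ry":0,"rz":0}]'
```

```text
time: 37.02
tool_pos: [0.5104, -0.0815, 0.0753]
ee_rot: [-3.14, -0.003, 1.56]
wrist_force: [0.5, -0.7, -3.5]
width: 0.0292
```

```bash
python3 -m inch '[{"grip":0,"dx":0,"dy":-0.2,"dz":-1,"rx":0,"ry":0,"rz":0},{"grip":0,"dx":0,"dy":-0.2,"dz":-1,"rx":0,"ry":0,"rz":0},{"grip":0,"dx":1,"dy":-0.2,"dz":-1,"rx":0,"ry":0,"rz":-0.4},{"grip":0,"dx":1,"dy":-0.2,"dz":-0.8,"rx":0,"ry":0,"rz":-0.4},{"grip":0,"dx":1,"dy":0,"dz":0,"rx":0,"ry":0,"rz":0},{"grip":0,"dx":1,"dy":0,"dz":0,"rx":0,"ry":0,"rz":0},{"grip":0,"dx":1,"dy":0,"dz":0,"rx":0,"ry":0,"rz":0},{"grip":0,"dx":1,"dy":0,"dz":0,"rx":0,"ry":0,"rz":0},{"grip":0,"dx":1,"dy":0,"dz":0,"rx":0,"ry":0,"rz":0},{"grip":0,"dx":1,"dy":0,"dz":0,"rx":0,"ry":0,"rz":0},{"grip":0,"dx":1,"dy":0,"dz":0,"rx":0,"ry":0,"rz":0},{"grip":0,"dx":1,"dy":0,"dz":0,"rx":0,"ry":0,"rz":0}]'
```

```text
time: 38.52
tool_pos: [0.4672, 0.1722, 0.1788]
ee_rot: [3.134, -0.002, 1.626]
wrist_force: [-0.5, 0.4, -4.0]
width: 0.0295
```

```bash
python3 -m inch '[{"grip":0,"dx":1,"dy":-0.1,"dz":0,"rx":0.07,"ry":0,"rz":0},{"grip":0,"dx":1,"dy":-0.1,"dz":0,"rx":0,"ry":0,"rz":0},{"grip":0,"dx":1,"dy":-0.1,"dz":0,"rx":0,"ry":0,"rz":0},{"grip":0,"dx":1,"dy":-0.1,"dz":0,"rx":0,"ry":0,"rz":0},{"grip":0,"dx":0.9,"dy":0,"dz":0.5,"rx":0,"ry":0,"rz":0},{"grip":0,"dx":0,"dy":0,"dz":1,"rx":0,"ry":0,"rz":0},{"grip":0,"dx":0,"dy":0,"dz":0.4,"rx":0,"ry":0,"rz":0},{"grip":0,"dx":0,"dy":0,"dz":0,"rx":0,"ry":0,"rz":0}]'
python3 - <<'E'
from h import *
w=cams.snapshot("wrist"); save(w,"w18.png",(160,0,480,240),2.5)
o=robot.get_obs();print(o["tool_pos"],o["ee_rot"])
E
```

```text
time: 39.52
tool_pos: [0.4452, 0.2967, 0.1341]
ee_rot: [3.135, -0.005, 1.628]
wrist_force: [0.3, -0.8, -3.1]
width: 0.0293
[0.44550749 0.29680433 0.13470232] [ 3.13374855 -0.00495737  1.62788582]
```

View pics/w18.png

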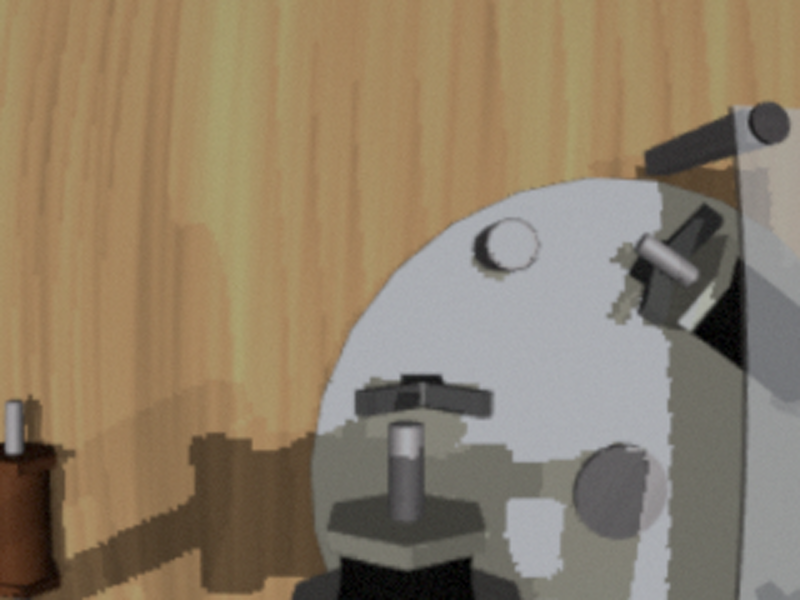

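```bash
python3 - <<'E'
from car import *
w=cams.snapshot("wrist")
obs=[('h',0,(160+620/2.5,491/2.5)),('v-',0,(160+424/2.5,402/2.5)),('p',2,(160+513/2.5,245/2.5))]
q,e=carfit(w,obs,[.5255,.306,np.radians(183)]);print(q,np.degrees(q[2]),np.round(e,1))
print(cpt(q,q[2],.075,0,.058))
o=robot.get_obs();p=o["tool_pos"];y=o["ee_rot"][2];print(p,y); np.save('car.npy',q)
c=cpt(q,q[2],.075,0,.058)-p; print("dx,dy units",(c[0]*np.cos(y)+c[1]*np.sin(y))/.025,(c[0]*np.sin(y)-c[1]*np.cos(y))/.025, "want yaw",q[2]-np.pi/2)
E
```

```text
[0.52675345 0.30420084 3.19516457] 183.06944476277792 [[ 0.2 -0.1]
 [-0.1 -0.5]
 [-0.   0.5]]
[0.45186105 0.30018487 0.058     ]
[0.4459858  0.29700219 0.13527891] 1.6277927896758642
dx,dy units 0.11371291192963218 0.2418807482321282 want yaw 1.6243682441134677
```

```bash
python3 -m inch '[{"grip":0,"dx":0.12,"dy":0.27,"dz":0.3,"rx":0.08,"ry":-0.05,"rz":0},{"grip":0,"dx":0,"dy":0,"dz":0.8,"rx":0,"ry":0,"rz":0},{"grip":0,"dx":0,"dy":0,"dz":0.8,"rx":0,"ry":0,"rz":0},{"grip":0,"dx":0,"dy":0,"dz":0.5,"rx":0,"ry":0,"rz":0},{"grip":0,"dx":0,"dy":0,"dz":0,"rx":0,"ry":0,"rz":0}]'
```

```text
time: 40.25
tool_pos: [0.4575, 0.3016, 0.0766]
ee_rot: [3.133, -0.004, 1.626]
wrist_force: [-0.2, 0.2, -2.5]
width: 0.0291
```

```bash
python3 -m inch '[{"grip":0,"dx":-0.05,"dy":-0.24,"dz":0,"rx":0.1,"ry":-0.04,"rz":0},{"grip":0,"dx":0,"dy":0,"dz":0.3,"rx":0,"ry":0,"rz":0},{"grip":0,"dx":0,"dy":0,"dz":0.3,"rx":0,"ry":0,"rz":0}]'
python3 - <<'E'
from h import *
w=cams.snapshot("wrist"); save(w,"w19.png",(220,80,420,280),3)
E
```

```text
time: 40.62
tool_pos: [0.4531, 0.3009, 0.0636]
ee_rot: [3.137, -0.003, 1.626]
wrist_force: [-0.1, -0.6, -2.9]
width: 0.0293
```

View pics/w19.png

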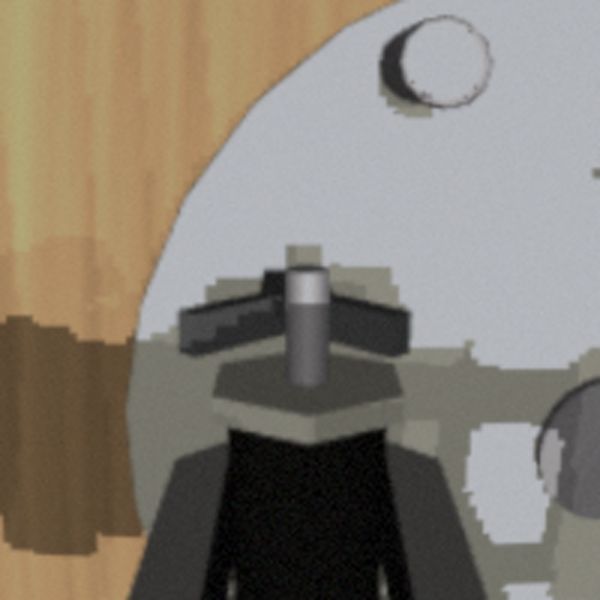

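```bash
python3 -m inch '[{"grip":0,"dx":-0.02,"dy":-0.09,"dz":0.1,"rx":0,"ry":0,"rz":0},{"grip":0,"dx":0,"dy":0,"dz":0.12,"rx":0,"ry":0,"rz":0},{"grip":0,"dx":0,"dy":0,"dz":0.08,"rx":0,"ry":0,"rz":0}]'
```

```text
time: 41.05
tool_pos: [0.4506, 0.3001, 0.0557]
ee_rot: [3.138, -0.002, 1.625]
wrist_force: [-3.2, -2.1, 8.2]
width: 0.0294
```

Seating contact is 8 N. Release and lift.

```bash
python3 -m inch '[{"grip":0.2,"dx":0,"dy":0,"dz":-0.03,"rx":0,"ry":0,"rz":0},{"grip":0.5,"dx":0,"dy":0,"dz":0,"rx":0,"ry":0,"rz":0},{"grip":0.5,"dx":0,"dy":0,"dz":0,"rx":0,"ry":0,"rz":0},{"grip":0.5,"dx":0,"dy":0,"dz":-0.5,"rx":0,"ry":0,"rz":0},{"grip":0.5,"dx":0,"dy":0,"dz":-1,"rx":0,"ry":0,"rz":0},{"grip":0.5,"dx":0,"dy":0,"dz":-1,"rx":0,"ry":0,"rz":0},{"grip":0.5,"dx":-1,"dy":0,"dz":-1,"rx":0,"ry":0,"rz":0},{"grip":0.5,"dx":-1,"dy":0,"dz":-1,"rx":0,"ry":0,"rz":0},{"grip":0.5,"dx":-1,"dy":0,"dz":-1,"rx":0,"ry":0,"rz":0},{"grip":0.5,"dx":-1,"dy":0,"dz":0,"rx":0,"ry":0,"rz":0}]'
python3 - <<'E'
from h import *
w=cams.snapshot("wrist"); save(w,"w20.png",(160,0,560,260),2)
s=cams.snapshot("side"); save(s,"s20.png",(130,160,330,340),3.5)
o=robot.get_obs();print(o["tool_pos"],o["ee_rot"])
E
```

```text
time: 42.3
tool_pos: [0.4579, 0.1998, 0.2068]
ee_rot: [3.125, -0.006, 1.63]
wrist_force: [-0.3, -0.1, -0.9]
width: 0.0471
[0.45723793 0.19854901 0.20488973] [ 3.12837103 -0.00471214  1.62652308]
```

View pics/w20.png

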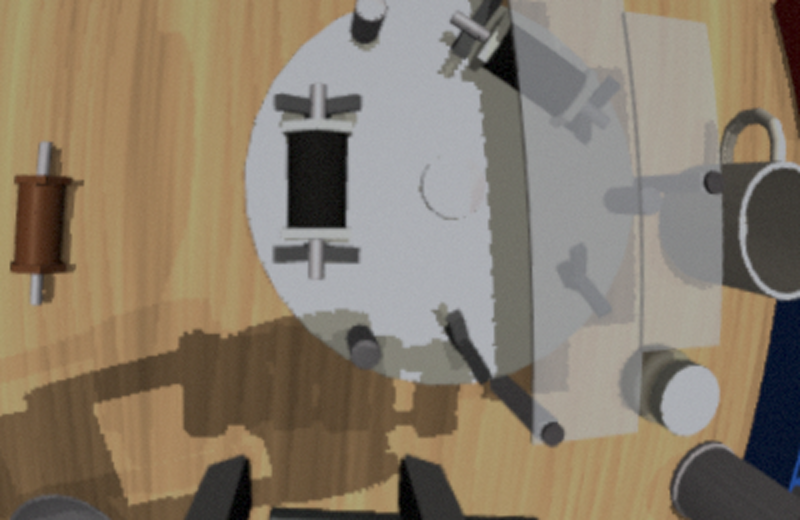

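View pics/s20.png

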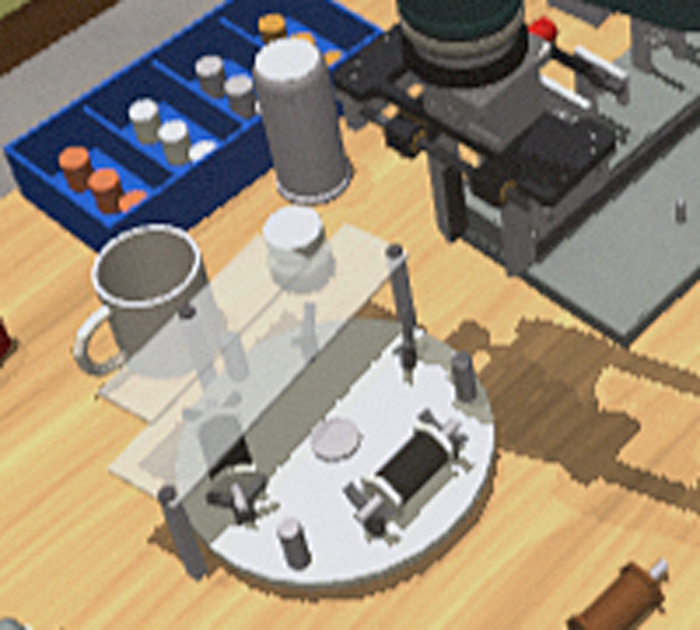

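Both rollers are seated (wrist crop: roller1 at (317,180), roller2 at (540,60) under the hood edge). Now to the cover.

```bash
python3 -m inch '[{"grip":0.5,"dx":-1,"dy":0,"dz":-0.2,"rx":0.1,"ry":0,"rz":0},{"grip":0.5,"dx":-1,"dy":0,"dz":0,"rx":0,"ry":0,"rz":0},{"grip":0.5,"dx":-1,"dy":0,"dz":0,"rx":0,"ry":0,"rz":0},{"grip":0.5,"dx":-1,"dy":0,"dz":0,"rx":0,"ry":0,"rz":0},{"grip":0.5,"dx":-1,"dy":0,"dz":0,"rx":0,"ry":0,"rz":0},{"grip":0.5,"dx":-1,"dy":0,"dz":0,"rx":0,"ry":0,"rz":0},{"grip":0.5,"dx":-1,"dy":0,"dz":0,"rx":0,"ry":0,"rz":0},{"grip":0.5,"dx":-1,"dy":0,"dz":0,"rx":0,"ry":0,"rz":0},{"grip":0.5,"dx":-1,"dy":0,"dz":0,"rx":0,"ry":0,"rz":0},{"grip":0.5,"dx":-1,"dy":0,"dz":0,"rx":0,"ry":0,"rz":0},{"grip":0.5,"dx":-1,"dy":0,"dz":0,"rx":0,"ry":0,"rz":0},{"grip":0.5,"dx":-1,"dy":0,"dz":0,"rx":0,"ry":0,"rz":0}]'
python3 -m inch '[{"grip":0.5,"dx":-1,"dy":0,"dz":0,"rx":0,"ry":0,"rz":1},{"grip":0.5,"dx":-1,"dy":0,"dz":0,"rx":0,"ry":0,"rz":1},{"grip":0.5,"dx":-1,"dy":0.2,"dz":0,"rx":0,"ry":0,"rz":1},{"grip":0.5,"dx":-0.9,"dy":0.3,"dz":0,"rx":0,"ry":0,"rz":1},{"grip":0.5,"dx":-0.9,"dy":0.4,"dz":0,"rx":0,"ry":0,"rz":1},{"grip":0.5,"dx":0,"dy":0,"dz":0,"rx":0,"ry":0,"rz":1},{"grip":0.5,"dx":0,"dy":0,"dz":0,"rx":0,"ry":0,"rz":1},{"grip":0.5,"dx":0,"dy":0,"dz":0,"rx":0,"ry":0,"rz":1},{"grip":0.5,"dx":0,"dy":0,"dz":0,"rx":0,"ry":0,"rz":1},{"grip":0.5,"dx":0,"dy":0,"dz":0,"rx":0,"ry":0,"rz":1},{"grip":0.5,"dx":0,"dy":0,"dz":0,"rx":0,"ry":0,"rz":1},{"grip":0.5,"dx":0,"dy":0,"dz":0,"rx":0,"ry":0,"rz":1}]'
python3 - <<'E'
from h import *
w=cams.snapshot("wrist"); save(w,"w21.png")
s=cams.snapshot("top"); save(s,"t21.png",(130,90,530,320),2)
o=robot.get_obs();print(o["tool_pos"],o["ee_rot"])
E
```

```text
time: 43.9
tool_pos: [0.477, -0.0997, 0.2111]
ee_rot: [3.132, -0.012, 1.637]
wrist_force: [0.2, -0.1, -0.7]
width: 0.0471
time: 45.4
tool_pos: [0.4924, -0.2204, 0.2107]
ee_rot: [-3.131, -0.021, 0.559]
wrist_force: [0.2, 0.6, -0.2]
width: 0.047
[ 0.49231203 -0.22046686  0.21070375] [-3.13129101 -0.02065759  0.56225747]
```

View pics/w21.png

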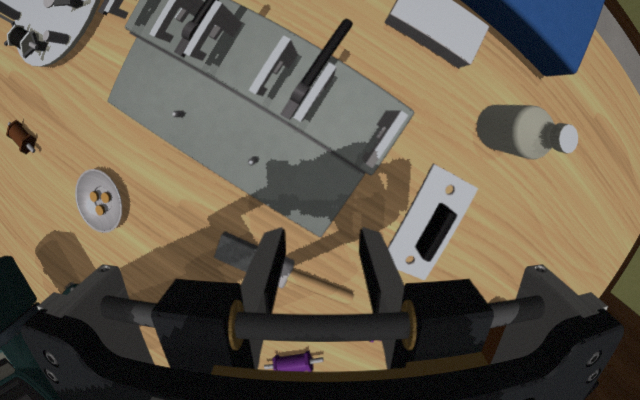

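View pics/t21.png

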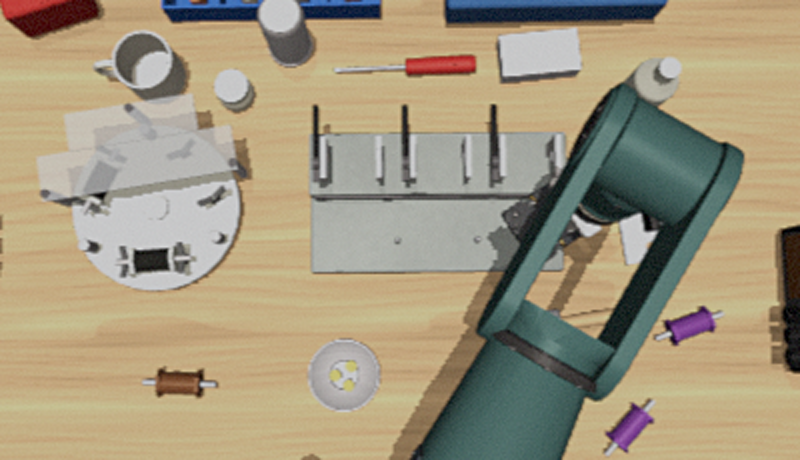

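The cover is at (435,225) with holes at (449,190) and (410,260). The top view shows all levers back and the lanes empty.

```bash
cat > cov.py <<'E'
from h import *
def cov(h1,h2,ztop=.006):
    w=cams.snapshot("wrist"); a=onz(w,h1,ztop,True);b=onz(w,h2,ztop,True);m=(a+b)/2;d=a-b
    o=robot.get_obs();p=o["tool_pos"];y=o["ee_rot"][2];t=m-p
    yaw=np.arctan2(d[1],d[0]);print("mid",m,"len",np.linalg.norm(d),"yaw",yaw,"now",p,o["ee_rot"])
    print("rz units",-np.degrees(yaw-y)/5)
    for yy in (y,yaw): print("dx,dy at yaw",round(yy,3),(t[:2]@[np.cos(yy),np.sin(yy)])/.025,(t[:2]@[np.sin(yy),-np.cos(yy)])/.025)
E
python3 -c "
from cov import *
cov((449.5,189.5),(410,260))"
```

```text
mid [ 0.51377843 -0.37500089  0.006     ] len 0.11039862449253904 yaw 0.1388486764463318 now [ 0.49222303 -0.22058286  0.21066739] [-3.1313852  -0.02048811  0.56350465]
rz units 4.866199020769587
dx,dy at yaw 0.564 -2.5704024467915185 5.682282592548476
dx,dy at yaw 0.139 -0.0009585383452087592 6.236609918958816
```

```bash
python3 -m inch '[{"grip":0.5,"dx":0,"dy":0,"dz":0,"rx":-0.1,"ry":-0.2,"rz":1},{"grip":0.5,"dx":0,"dy":0,"dz":0,"rx":0,"ry":0,"rz":1},{"grip":0.5,"dx":0,"dy":0,"dz":0,"rx":0,"ry":0,"rz":1},{"grip":0.5,"dx":0,"dy":0,"dz":0,"rx":0,"ry":0,"rz":1},{"grip":0.5,"dx":0,"dy":1,"dz":0.5,"rx":0,"ry":0,"rz":0.6},{"grip":0.5,"dx":0,"dy":1,"dz":0.5,"rx":0,"ry":0,"rz":0},{"grip":0.5,"dx":0,"dy":1,"dz":0.5,"rx":0,"ry":0,"rz":0},{"grip":0.5,"dx":0,"dy":1,"dz":0.5,"rx":0,"ry":0,"rz":0},{"grip":0.5,"dx":0,"dy":1,"dz":0.5,"rx":0,"ry":0,"rz":0},{"grip":0.5,"dx":0,"dy":1,"dz":0.3,"rx":0,"ry":0,"rz":0},{"grip":0.5,"dx":0,"dy":0,"dz":0,"rx":0,"ry":0,"rz":0},{"grip":0.5,"dx":0,"dy":0,"dz":0,"rx":0,"ry":0,"rz":0}]'
python3 - <<'E'
from h import *
w=cams.snapshot("wrist"); save(w,"w22.png",(180,80,460,290),2.8)
o=robot.get_obs();print(o["tool_pos"],o["ee_rot"])
E
```

```text
time: 47.05
tool_pos: [0.517, -0.3802, 0.1278]
ee_rot: [-3.131, 0.005, 0.161]
wrist_force: [1.1, 0.7, 0.1]
width: 0.047
[ 0.51684384 -0.3800718   0.12773296] [-3.13139078  0.00507588  0.16063884]
```

View pics/w22.png

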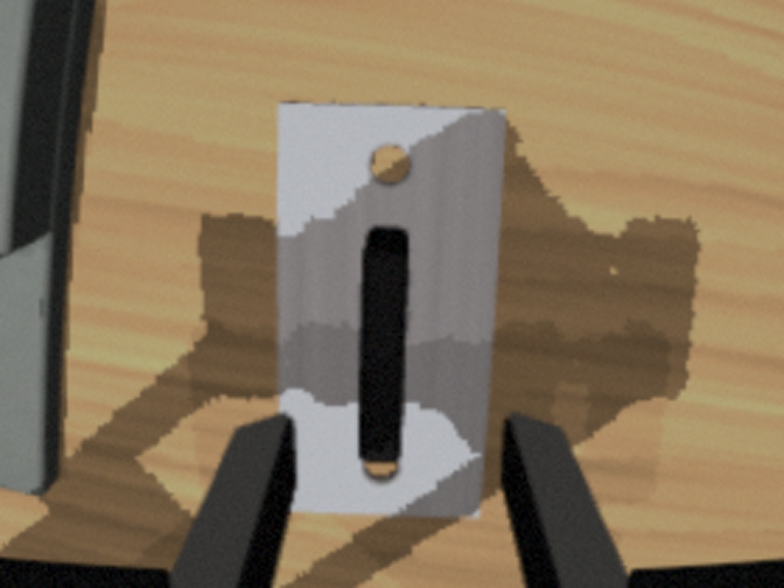

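```bash
python3 -c "
from cov import *
cov((319.3,138.2),(316.1,244.3))"
```

```text
mid [ 0.51477273 -0.3748876   0.006     ] len 0.10798063959139281 yaw 0.1283494667700295 now [ 0.51709572 -0.37969185  0.12828852] [-3.13188888  0.00451847  0.16109131]
rz units 0.37519388856934194
dx,dy at yaw 0.161 -0.060893527462407976 -0.20458593297956143
dx,dy at yaw 0.128 -0.06755821440422566 -0.2024828716865832
```

```bash
python3 -m inch '[{"grip":0.45,"dx":-0.05,"dy":-0.2,"dz":0.3,"rx":-0.1,"ry":0.04,"rz":0.38},{"grip":0.45,"dx":0,"dy":0,"dz":0.7,"rx":0,"ry":0,"rz":0},{"grip":0.45,"dx":0,"dy":0,"dz":0.8,"rx":0,"ry":0,"rz":0},{"grip":0.45,"dx":0,"dy":0,"dz":0.8,"rx":0,"ry":0,"rz":0},{"grip":0.45,"dx":0,"dy":0,"dz":0.6,"rx":0,"ry":0,"rz":0},{"grip":0.45,"dx":0,"dy":0,"dz":0,"rx":0,"ry":0,"rz":0}]'
python3 - <<'E'
from h import *
w=cams.snapshot("wrist"); save(w,"w23.png",(180,80,460,290),2.8)
E
```

```text
time: 47.9
tool_pos: [0.5163, -0.3722, 0.0465]
ee_rot: [3.14, -0.002, 0.135]
wrist_force: [-0.3, -0.2, 0.8]
width: 0.0425
```

View pics/w23.png

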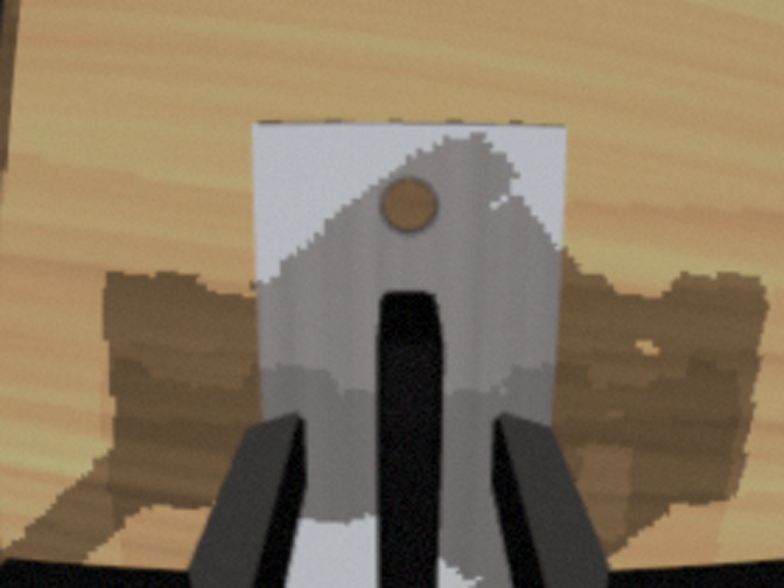

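Aligned: the rib at (408,400) is midway between the fingers. Descend and grip.

```bash
python3 -m inch '[{"grip":0.45,"dx":-0.06,"dy":0.08,"dz":0.5,"rx":0,"ry":0,"rz":0.05},{"grip":0.45,"dx":0,"dy":0,"dz":0.25,"rx":0,"ry":0,"rz":0},{"grip":0.45,"dx":0,"dy":0,"dz":0,"rx":0,"ry":0,"rz":0},{"grip":0,"dx":0,"dy":0,"dz":0,"rx":0,"ry":0,"rz":0},{"grip":0,"dx":0,"dy":0,"dz":0,"rx":0,"ry":0,"rz":0},{"grip":0,"dx":0,"dy":0,"dz":0,"rx":0,"ry":0,"rz":0},{"grip":0,"dx":0,"dy":0,"dz":0,"rx":0,"ry":0,"rz":0}]'
```

```text
time: 48.82
tool_pos: [0.517, -0.3759, 0.0305]
ee_rot: [3.136, -0.006, 0.13]
wrist_force: [-0.5, 0.1, -0.1]
width: 0.014
```

```bash
python3 -m inch '[{"grip":0,"dx":0,"dy":0,"dz":-0.5,"rx":0.05,"ry":0,"rz":0},{"grip":0,"dx":-0.2,"dy":0,"dz":-1,"rx":0,"ry":0,"rz":0},{"grip":0,"dx":-0.3,"dy":0,"dz":-1,"rx":0,"ry":0,"rz":-0.5},{"grip":0,"dx":-0.3,"dy":0,"dz":-1,"rx":0,"ry":0,"rz":-1},{"grip":0,"dx":-0.3,"dy":0,"dz":-1,"rx":0,"ry":0,"rz":-1},{"grip":0,"dx":0,"dy":0,"dz":-1,"rx":0,"ry":0,"rz":-1},{"grip":0,"dx":0,"dy":0,"dz":-0.5,"rx":0,"ry":0,"rz":-1},{"grip":0,"dx":0,"dy":0,"dz":0,"rx":0,"ry":0,"rz":-1},{"grip":0,"dx":0,"dy":0,"dz":0,"rx":0,"ry":0,"rz":-1},{"grip":0,"dx":0,"dy":0,"dz":0,"rx":0,"ry":0,"rz":-1},{"grip":0,"dx":0,"dy":0,"dz":0,"rx":0,"ry":0,"rz":-1},{"grip":0,"dx":0,"dy":0,"dz":0,"rx":0,"ry":0,"rz":-1}]'
```

```text
time: 50.32
tool_pos: [0.4862, -0.3813, 0.1884]
ee_rot: [3.139, -0.002, 0.986]
wrist_force: [0.7, -0.7, -3.7]
width: 0.014
```

```bash
python3 -m inch '[{"grip":0,"dx":0,"dy":0,"dz":0,"rx":0,"ry":0,"rz":-1},{"grip":0,"dx":0,"dy":0,"dz":0,"rx":0,"ry":0,"rz":-1},{"grip":0,"dx":0,"dy":0,"dz":0,"rx":0,"ry":0,"rz":-1},{"grip":0,"dx":0,"dy":0,"dz":0,"rx":0,"ry":0,"rz":-1},{"grip":0,"dx":0,"dy":0,"dz":0,"rx":0,"ry":0,"rz":-1},{"grip":0,"dx":0,"dy":0,"dz":0,"rx":0,"ry":0,"rz":-1},{"grip":0,"dx":1,"dy":-0.1,"dz":0,"rx":0,"ry":0,"rz":-0.3},{"grip":0,"dx":1,"dy":0,"dz":0,"rx":0,"ry":0,"rz":0},{"grip":0,"dx":1,"dy":0,"dz":0,"rx":0,"ry":0,"rz":0},{"grip":0,"dx":1,"dy":0,"dz":0,"rx":0,"ry":0,"rz":0},{"grip":0,"dx":1,"dy":0,"dz":0,"rx":0,"ry":0,"rz":0},{"grip":0,"dx":1,"dy":0,"dz":0,"rx":0,"ry":0,"rz":0}]'
```

```text
time: 51.82
tool_pos: [0.4852, -0.2245, 0.1909]
ee_rot: [3.139, 0.001, 1.551]
wrist_force: [0.2, -0.0, -1.8]
width: 0.0139
```

```bash
python3 -m inch '[{"grip":0,"dx":0.8,"dy":-0.15,"dz":0,"rx":0,"ry":0,"rz":0},{"grip":0,"dx":1,"dy":-0.15,"dz":0,"rx":0,"ry":0,"rz":0},{"grip":0,"dx":1,"dy":-0.15,"dz":0,"rx":0,"ry":0,"rz":0},{"grip":0,"dx":0.9,"dy":-0.1,"dz":0.3,"rx":0,"ry":0,"rz":0},{"grip":0,"dx":0,"dy":0,"dz":0.3,"rx":0,"ry":0,"rz":0},{"grip":0,"dx":0,"dy":0,"dz":0,"rx":0,"ry":0,"rz":0}]'
```

```text
time: 52.58
tool_pos: [0.4714, -0.1238, 0.1767]
ee_rot: [3.136, 0.003, 1.555]
wrist_force: [0.0, -0.2, -1.6]
width: 0.0139
```

```bash
python3 - <<'E'
from h import *
w=cams.snapshot("wrist"); save(w,"w24.png",(180,0,460,260),2.3)
s=cams.snapshot("side"); save(s,"s24.png",(220,100,460,280),3.2)
o=robot.get_obs();print(o["tool_pos"],o["ee_rot"])
E
```

```text
[ 0.47186869 -0.12431705  0.17743094] [3.13496111e+00 3.10682519e-03 1.55436259e+00]
```

View pics/w24.png

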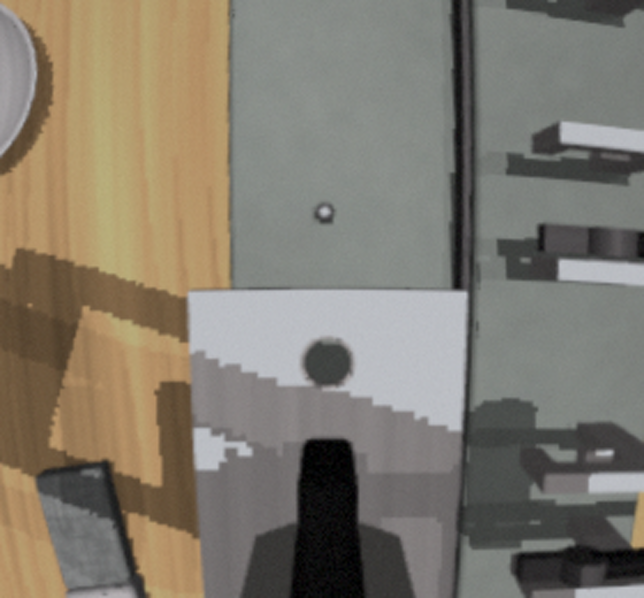

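View pics/s24.png

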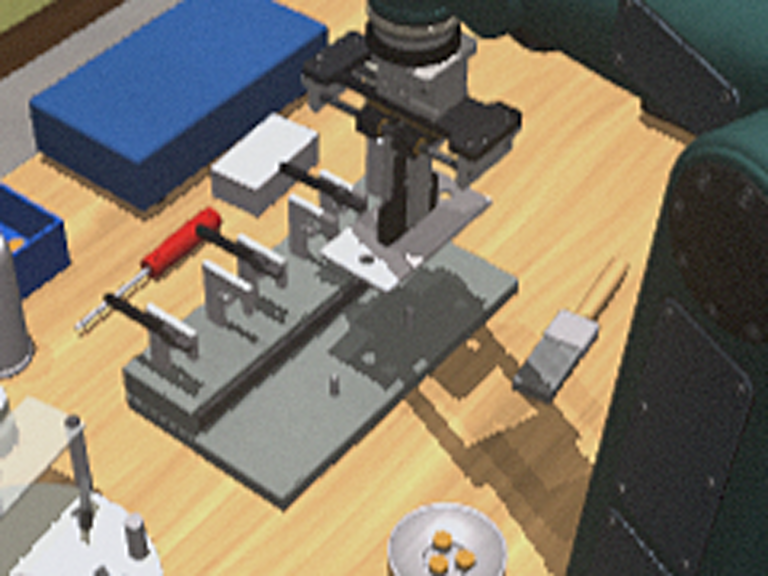

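```bash
python3 - <<'E'
from h import *
w=cams.snapshot("wrist");o=robot.get_obs();p=o["tool_pos"];y=o["ee_rot"][2]
h=onz(w,(322.6,157.4),p[2]-.0245,True);n=onz(w,(321.3,91.7),.043,True)
print(p,h,n,(h-p)[:2]@[np.cos(y),np.sin(y)],(h-p)[:2]@[np.sin(y),-np.cos(y)])
cl=np.load('cl.npy');print("pin by fit",cl[:2]+.055*np.array([-np.sin(cl[2]),np.cos(cl[2])]))
E
```

```text
[ 0.47201363 -0.12452239  0.177601  ] [ 0.47351216 -0.07281611  0.153101  ] [ 0.47380713 -0.02772365  0.043     ] 0.051724089738662014 0.000635119988888079
pin by fit [ 0.47147741 -0.02614028]
```

```bash
python3 -m inch '[{"grip":0,"dx":0.9,"dy":0,"dz":0,"rx":0.07,"ry":0,"rz":-0.04},{"grip":0,"dx":0.9,"dy":0,"dz":0.4,"rx":0,"ry":0,"rz":0},{"grip":0,"dx":0,"dy":0,"dz":0.8,"rx":0,"ry":0,"rz":0},{"grip":0,"dx":0,"dy":0,"dz":0.8,"rx":0,"ry":0,"rz":0},{"grip":0,"dx":0,"dy":0,"dz":0.8,"rx":0,"ry":0,"rz":0},{"grip":0,"dx":0,"dy":0,"dz":0,"rx":0,"ry":0,"rz":0},{"grip":0,"dx":0,"dy":0,"dz":0,"rx":0,"ry":0,"rz":0}]'
python3 - <<'E'
from h import *
w=cams.snapshot("wrist"); save(w,"w25.png",(180,60,460,300),2.6)
s=cams.snapshot("side"); save(s,"s25.png",(250,140,430,270),4.4)
o=robot.get_obs();print(o["tool_pos"],o["ee_rot"])
E
```

```text
time: 53.6
tool_pos: [0.4763, -0.0841, 0.1093]
ee_rot: [3.134, 0.007, 1.549]
wrist_force: [-0.6, -0.5, -2.5]
width: 0.014
[ 0.47621645 -0.08393222  0.10928126] [3.13406476 0.0066141  1.54967357]
```

View pics/w25.png

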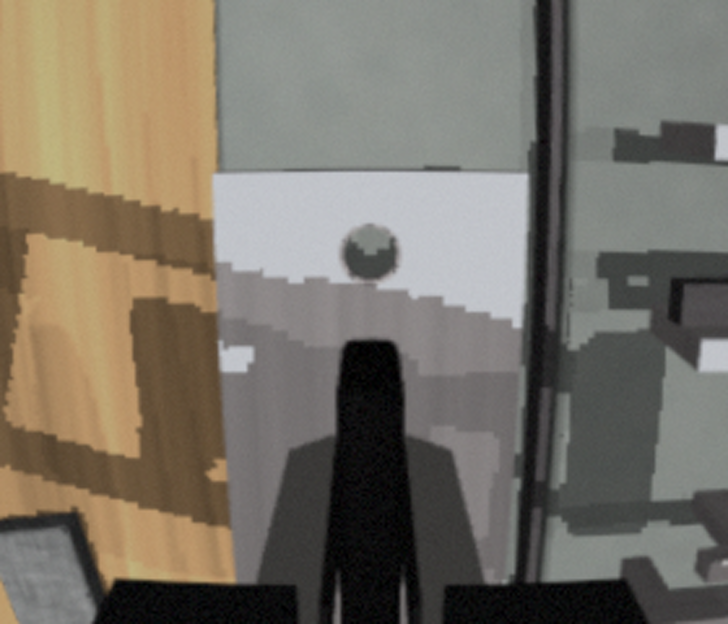

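View pics/s25.png

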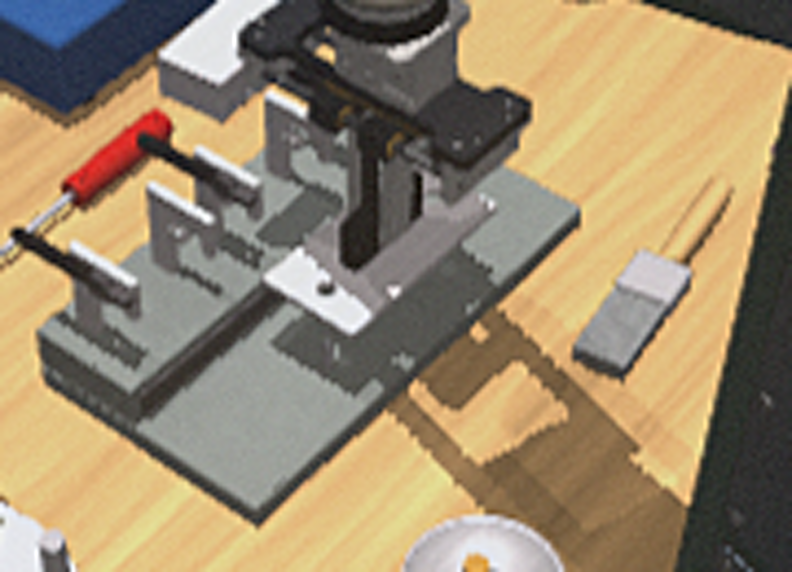

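```bash
python3 - <<'E'
from h import *
w=cams.snapshot("wrist");o=robot.get_obs();p=o["tool_pos"];y=o["ee_rot"][2]
h=onz(w,(322.7,156.9),p[2]-.0245,True)
print(p,o["ee_rot"],h,(h-p)[:2]@[np.cos(y),np.sin(y)],(h-p)[:2]@[np.sin(y),-np.cos(y)])
print(proj(w,[[.4738,-.0277,.043],[.4715,-.0261,.043]],True))
S=cams.snapshot("side");print(proj(S,[[.4738,-.0277,.043],[.4715,-.0261,.043]]), (250+333/4.4,140+342/4.4))
E
```

```text
[ 0.47620515 -0.08382227  0.10929009] [3.13392151 0.00655813 1.54978845] [ 0.47816049 -0.03217955  0.08479009] 0.05167239659942788 0.0008700821924542779
[[316.27088048 141.61171937]
 [313.14649832 139.57329877]]
[[323.93894005 216.18850029]
 [324.21215523 216.88539059]] (325.6818181818182, 217.72727272727272)
```

```bash
python3 -m inch '[{"grip":0,"dx":0.2,"dy":-0.2,"dz":0.2,"rx":0.08,"ry":0.07,"rz":-0.09},{"grip":0,"dx":0,"dy":0,"dz":0.4,"rx":0,"ry":0,"rz":0},{"grip":0,"dx":0,"dy":0,"dz":0.35,"rx":0,"ry":0,"rz":0},{"grip":0,"dx":0,"dy":0,"dz":0,"rx":0,"ry":0,"rz":0},{"grip":0,"dx":0,"dy":0,"dz":0,"rx":0,"ry":0,"rz":0}]'
python3 - <<'E'
from h import *
w=cams.snapshot("wrist"); save(w,"w26.png",(250,100,400,240),4)
s=cams.snapshot("side"); save(s,"s26.png",(280,170,400,250),6)
o=robot.get_obs();print(o["tool_pos"],o["ee_rot"])
print(proj(w,[[.4738,-.0277,.043],[.4715,-.0261,.043]],True))
E
```

```text
time: 54.42
tool_pos: [0.4709, -0.0781, 0.0839]
ee_rot: [3.141, 0.0, 1.559]
wrist_force: [-0.2, 0.4, -2.9]
width: 0.0137
[ 0.47095009 -0.07816839  0.08408689] [3.14107731e+00 1.43550775e-04 1.55867637e+00]
[[325.03176592 154.9195194 ]
 [321.58874091 152.61440789]]
```

View pics/w26.png

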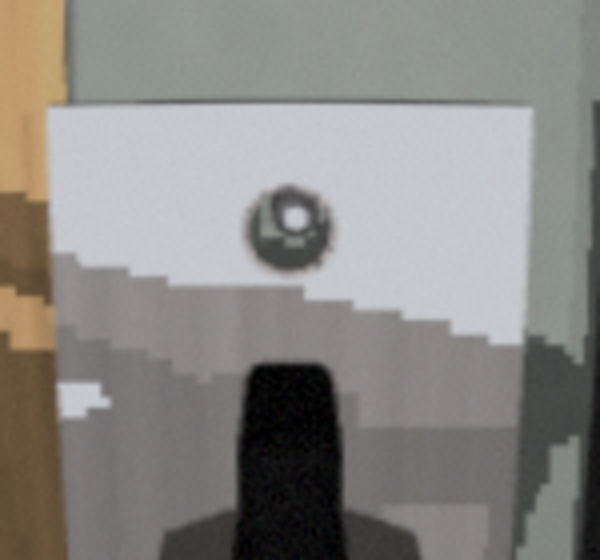

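View pics/s26.png

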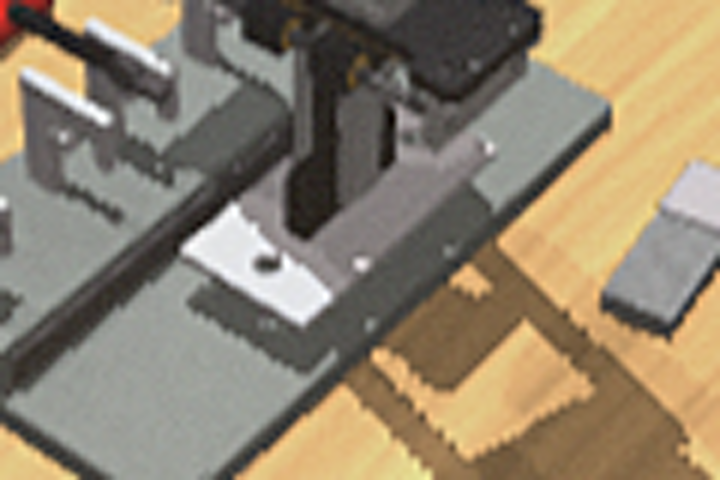

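The pin tip is visible inside the hole: pin (323.7,154), hole centre (322.5,157.3). Computing the remaining offset.

```bash
python3 - <<'E'
from h import *
w=cams.snapshot("wrist");o=robot.get_obs();p=o["tool_pos"];y=o["ee_rot"][2]
h=onz(w,(322.5,157.2),p[2]-.0245,True);n=onz(w,(323.75,154),.043,True)
d=(n-h)[:2];print(h,n,d, (d@[np.cos(y),np.sin(y)])/.025,(d@[np.sin(y),-np.cos(y)])/.025)
E
```

```text
[ 0.47213527 -0.02646304  0.05974831] [ 0.47298764 -0.02710828  0.043     ] [ 0.00085238 -0.00064524] -0.025393548320279822 0.03440601756390688
```

```bash
python3 -m inch '[{"grip":0,"dx":-0.03,"dy":0.04,"dz":0.2,"rx":0,"ry":0,"rz":0},{"grip":0,"dx":0,"dy":0,"dz":0.25,"rx":0,"ry":0,"rz":0},{"grip":0,"dx":0,"dy":0,"dz":0.2,"rx":0,"ry":0,"rz":0}]'
python3 - <<'E'
from h import *
w=cams.snapshot("wrist"); save(w,"w27.png",(250,100,400,240),4)
E
```

```text
time: 54.95
tool_pos: [0.4728, -0.0793, 0.0678]
ee_rot: [3.139, 0.001, 1.559]
wrist_force: [-0.2, 0.9, -2.6]
width: 0.0142
```

View pics/w27.png

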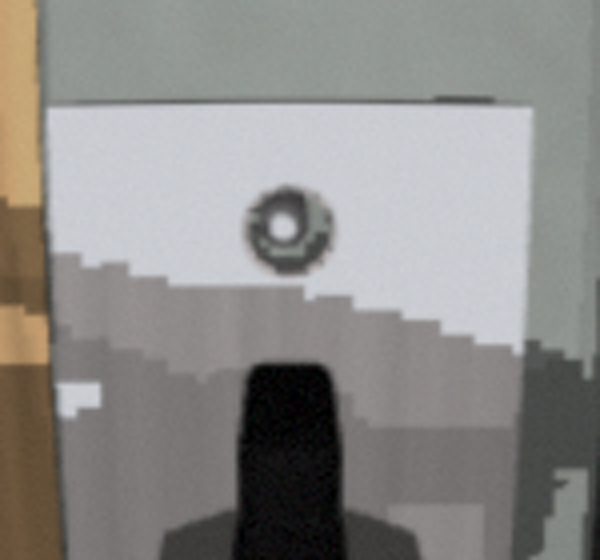

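The pin sits in the hole, centred within about 1 mm, with no side force. Lowering the rest.

```bash
python3 -m inch '[{"grip":0,"dx":0,"dy":-0.04,"dz":0.2,"rx":0,"ry":0,"rz":0},{"grip":0,"dx":0,"dy":0,"dz":0.2,"rx":0,"ry":0,"rz":0},{"grip":0,"dx":0,"dy":0,"dz":0.15,"rx":0,"ry":0,"rz":0}]'
```

```text
time: 55.38
tool_pos: [0.4712, -0.0791, 0.0522]
ee_rot: [3.14, 0.0, 1.559]
wrist_force: [0.0, -0.5, -2.5]
width: 0.0143
```

```bash
python3 -m inch '[{"grip":0,"dx":0,"dy":0,"dz":0.09,"rx":0,"ry":0,"rz":0},{"grip":0,"dx":0,"dy":0,"dz":0,"rx":0,"ry":0,"rz":0}]'
```

```text
time: 55.62
tool_pos: [0.4713, -0.0792, 0.0505]
ee_rot: [3.14, 0.0, 1.559]
wrist_force: [-0.2, -0.6, -2.0]
width: 0.0139
```

```bash
python3 -m inch '[{"grip":0,"dx":0,"dy":0,"dz":0.06,"rx":0,"ry":0,"rz":0},{"grip":0,"dx":0,"dy":0,"dz":0,"rx":0,"ry":0,"rz":0}]'
```

```text
time: 55.88
tool_pos: [0.4715, -0.0793, 0.0506]
ee_rot: [3.14, 0.001, 1.559]
wrist_force: [-0.8, 0.3, -2.2]
width: 0.0136
```

```bash
python3 -m inch '[{"grip":0,"dx":0,"dy":0,"dz":0.12,"rx":0,"ry":0,"rz":0}]'
```

```text
time: 56.0
tool_pos: [0.4718, -0.0794, 0.0502]
ee_rot: [3.139, 0.001, 1.559]
wrist_force: [-9.7, 2.4, 22.8]
width: 0.0133
```

Firm contact: it's flush at the apron. Release and lift straight up.

```bash
python3 -m inch '[{"grip":0,"dx":0,"dy":0,"dz":-0.03,"rx":0,"ry":0,"rz":0},{"grip":0.2,"dx":0,"dy":0,"dz":0,"rx":0,"ry":0,"rz":0},{"grip":0.45,"dx":0,"dy":0,"dz":0,"rx":0,"ry":0,"rz":0},{"grip":0.45,"dx":0,"dy":0,"dz":0,"rx":0,"ry":0,"rz":0},{"grip":0.45,"dx":0,"dy":0,"dz":-0.5,"rx":0,"ry":0,"rz":0},{"grip":0.45,"dx":0,"dy":0,"dz":-1,"rx":0,"ry":0,"rz":0},{"grip":0.45,"dx":0,"dy":0,"dz":-1,"rx":0,"ry":0,"rz":0},{"grip":0.45,"dx":-1,"dy":0,"dz":-1,"rx":0,"ry":0,"rz":0},{"grip":0.45,"dx":-1,"dy":0,"dz":-1,"rx":0,"ry":0,"rz":0},{"grip":0.45,"dx":-1,"dy":0,"dz":-0.5,"rx":0,"ry":0,"rz":0},{"grip":0.45,"dx":-1,"dy":0,"dz":0,"rx":0,"ry":0,"rz":0},{"grip":0.45,"dx":0,"dy":0,"dz":0,"rx":0,"ry":0,"rz":0}]'
python3 -m inch '[{"grip":0.45,"dx":-1,"dy":-0.5,"dz":0,"rx":0,"ry":0,"rz":0},{"grip":0.45,"dx":-1,"dy":-0.5,"dz":0,"rx":0,"ry":0,"rz":0},{"grip":0.45,"dx":-1,"dy":-0.5,"dz":0,"rx":0,"ry":0,"rz":0},{"grip":0.45,"dx":0,"dy":0,"dz":0,"rx":0,"ry":0,"rz":0}]'
python3 - <<'E'
from h import *
w=cams.snapshot("wrist"); save(w,"w28.png")
s=cams.snapshot("side"); save(s,"s28.png",(130,100,430,340),2.6)
t=cams.snapshot("top"); save(t,"t28.png",(150,90,450,300),2.6)
for n,c in (("side",s),("top",t)):
    for r in spotter.place_of(c,"cover_grip")[:1]: print(n,r,onz(c,r["pixel"],.05))
E
```

```text
time: 57.5
tool_pos: [0.4726, -0.1825, 0.1874]
ee_rot: [3.129, 0.006, 1.56]
wrist_force: [0.6, -0.3, -0.4]
width: 0.0422
time: 58.0
tool_pos: [0.4343, -0.2555, 0.1889]
ee_rot: [3.127, 0.004, 1.564]
wrist_force: [0.0, -0.4, -0.3]
width: 0.0424
side {'pixel': [334.2, 203.1], 'score': 0.95} [ 0.47913763 -0.08145196  0.05      ]
top {'pixel': [346.3, 212.5], 'score': 0.73} [ 0.46288566 -0.07538713  0.05      ]
```

View pics/w28.png

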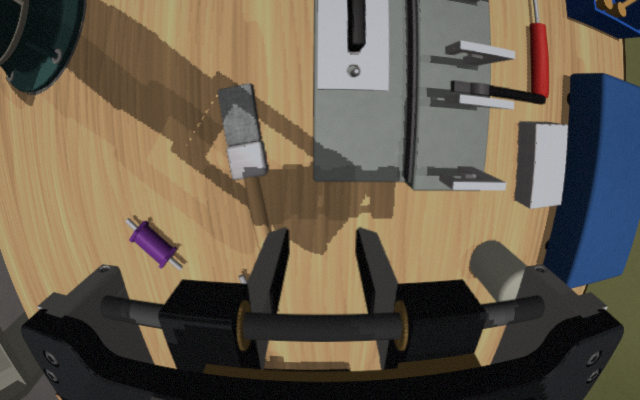

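View pics/s28.png

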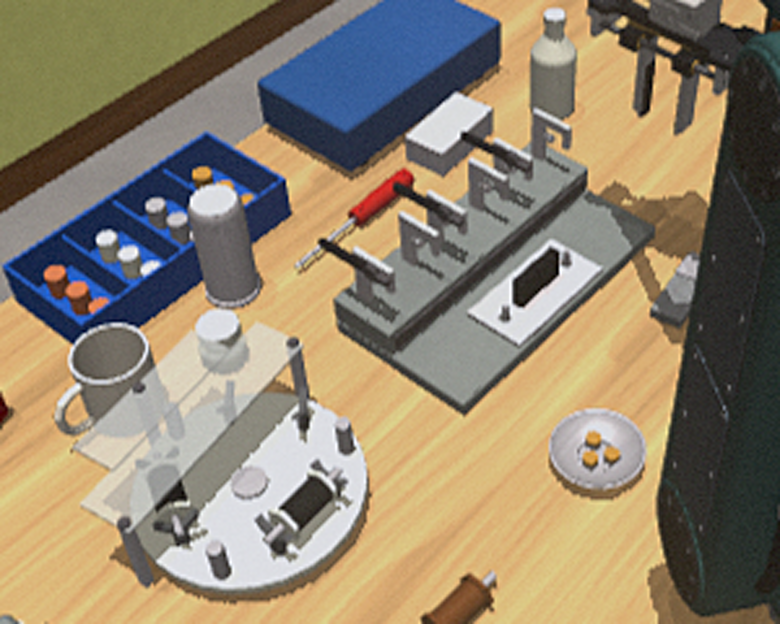

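View pics/t28.png

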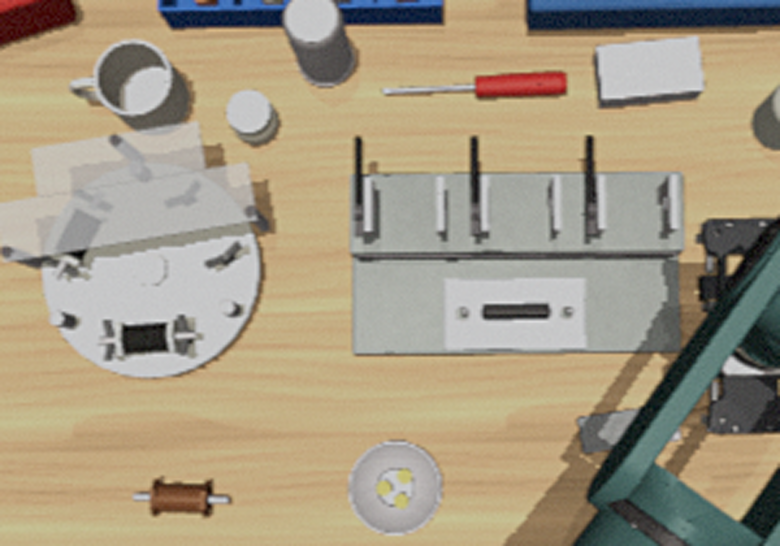

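```bash
python3 - <<'E'
from h import *
s=cams.snapshot("side"); t=cams.snapshot("top")
a=cv2.resize(s["frame"][225:335,165:275],(390,390),interpolation=2);b=cv2.resize(s["frame"][180:240,300:370],(390,390),interpolation=2)
cv2.imwrite("pics/z29.png",np.hstack([a,b])[:,:,::-1])
E
```

```text
(no output)
```

View pics/z29.png

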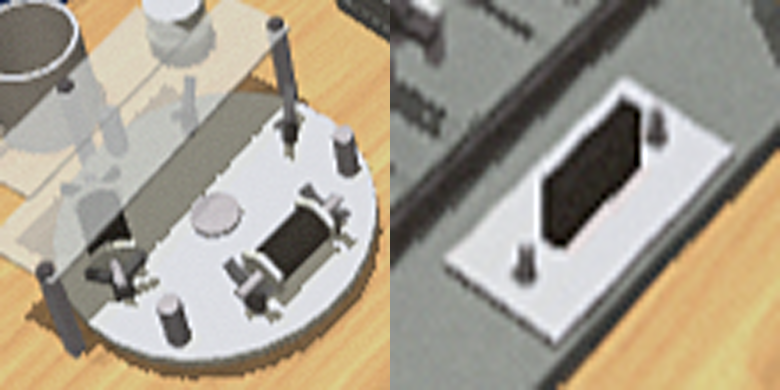

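Both rollers sit in their V blocks, and the plate is flat on the apron with both pins through it. Handing in.

```bash
python3 -c "
from h import *
o=robot.get_obs();print(o['time'],o['wrist_force'],o['width']);print(robot.close_job())"
```

```text
58.35 [-0.22294112  0.22824675 -0.04536871] 0.04229160221906361
the job is handed in; nothing more can be done
None
```

I finished the job and handed it in at 58 s. No verdict was reported.

**What I did:**
- **Levers:** I flipped all three fully back.
- **Rollers:** Only two were present, because lane 0 was empty. I lowered each out of its slots into its own cradle, turning the carousel by a post before each loading. The cradle for the second roller faced about 5° off the exact front.
- **Cover:** I lowered the plate over the two apron pins until it met firm contact, then released it.

**What the last checks showed:**
- **Levers:** All three look level in the top and side pictures.
- **Rollers:** Roller 1's axle ends both lie in their V blocks. Roller 2's near end is clearly seated; its far end I could only see through the hood.
- **Cover:** Both pins come through the holes, and the plate looks flat and square on the apron.
- **Robot and bystanders:** The gripper was clear, with wrist force near zero. The bystanders looked undisturbed in the pictures; I did not measure them again.

**What disagreed:** The detector's position for the cover differed by about 16 mm in x between the side and top cameras. I went by the visible pins and the contact height instead.

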